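# Put the two-tier paint caddy back together

## Task

Put the paint caddy together again: slide the tall spacer tube down over its post onto the lower tray, set the upper tray on the tube, and then find by feel how the knob drops over the bar of the stud, push it down against the spring and turn it clockwise until it stops, so that it stays locked when you let go. Do not force anything: not the knob when it is not over the bar, nor its turn beyond the stop; leave the short tube, the paint bottles and the water pot where they are.

Things in the scene. Friction and masses are not known exactly. Their poses are not given: they have to be found in the camera images.
- foot: foot of the paint caddy: grey base 160 mm across that stands firm, with an upright steel post, 24 mm thick to 127 mm above the table, then tapering to a thin neck with the stud's cross bar on it (see stud_top). Already carries the lower tray. Origin: on the table top, on the post's axis; z up.
- stud_top (a point): point fixed to the foot, on the post's axis, 155 mm above the table: the top of the stud's cross bar, a steel T-head 24 mm long, 9 mm wide, 7.5 mm high, its top edges stepped in by 1 mm. The bar points roughly along this point's x: the stud is screwed in firmly (it does not turn) and was left up to 0.8 rad either side of x, a different angle each time.
- lower_tray (a joint): how far (m) the lower tray is pushed down on its spring: 0 = up, 0.013 = right down. White, 176 mm across, rim 25 mm, with compartments, on the post already; its hub, 36 mm across, has its top 50 mm above the table when up. The preloaded spring (0.9 N per mm) carries the other parts almost without sinking; pushing the knob in far enough takes 7 to 10 N.
- tube_mid (a point): tall spacer tube: plain aluminium, 70 mm tall, 34 mm outside, 26.4 mm bore, either end up; stands on the table. The point is its centre, half-way up. On the post it stands on the lower tray's hub, its top 120 mm above the table; the stud then rises 35 mm above the tube, so hold the tube close to its upper end.
- upper_hub (a point): upper tray: white, 140 mm across, floor 3 mm, rim 16 mm high, with a centre hub (36 mm outside, 26.4 mm bore right through, 28 mm tall from the tray's underside) to hold it by; lies right way up on the table. The point is the hub's centre, 14 mm above the underside. On the tall tube its hub's top is 148 mm above the table.
- knob_mid (a point): knob: black block 40 x 40 mm, 38 mm tall, with an ear (11 mm out, 14 mm wide, 14 to 38 mm up) in the middle of both x faces; hold it by the two plain y faces. Stands on the table, right way up. The point is its centre, 19 mm up; x runs through the ears, z up. Caddy parts crack above 40 N (60 N between knob and stud: 0.3 N m on the stop).
- knob_slot (a point): centre of the knob's underside: a slot along the knob's x (26.5 x 11.5 mm) that passes over the cross bar when the ears are in line with the bar within 0.1 rad, either way round; else the knob rides on the bar, 5 to 7 mm too high. Over the bar it rests on the upper hub, 148 mm above the table, until pushed down.
- knob_roof (a point): inside the knob, 16 mm above the underside: the roof. Resting on the hub, the knob cannot turn; pushed down 7 mm it can, at 9 mm it comes up hard, roof on bar (15 N gets there). Held down it turns clockwise from above with under 0.1 N m until the bar meets a stop, 80 degrees round from the bar's line; let go, it rises till the bar sits in a notch: locked, lower tray 4.5 mm down.
- short_tube_mid (a point): spare short spacer tube, aluminium, 40 mm tall, 34 mm outside, not needed; the point is its centre, half-way up.
- paint_a_mid (a point): squeeze bottle of green paint, 36 mm thick, 122 mm tall; the point is half-way up (60 mm).
- paint_b_mid (a point): squeeze bottle of blue paint, 36 mm thick, 122 mm tall; the point is half-way up (60 mm).
- paint_c_mid (a point): squeeze bottle of grey paint, 36 mm thick, 122 mm tall; the point is half-way up (60 mm).
- pot_mid (a point): white plastic water pot, empty, 116 mm across, 115 mm tall; the point is 55 mm above the table.
Mind the look-alikes: they are no part of the job. Leave any purple look-alike of the part that bears knob_mid alone.

How it is judged:
On the way, in this order (a step that is already met when the one before it is completed fails the run):
1. the tall tube stands on the lower tray's hub, over the post (horizontal distance between tube_mid and foot below 0.004 m and z of tube_mid in the frame of foot between 0.068 and 0.088 m and angle between tube_mid's own z axis and vertical below 0.1 rad), for 0.1 s.
2. the upper tray lies level on the tube, hub over the post (all of step 1 and horizontal distance between upper_hub and foot below 0.004 m and z of upper_hub in the frame of foot between 0.118 and 0.1375 m and angle between upper_hub's own z axis and vertical below 0.1 rad), for 0.1 s.
3. the knob has dropped over the bar and is pushed down, the lower tray at least 5 mm with it (all of step 2 and horizontal distance between knob_mid and foot below 0.005 m and z of knob_mid in the frame of foot below 0.165 m and angle between knob_mid's own z axis and vertical below 0.1 rad and value of joint lower_tray above 0.005 m), for 0.1 s.
At the end, for the whole second after the job is handed in: tall tube and upper tray stacked on the post (within 4 mm of its axis, level within 0.1 rad), the knob over the stud (within 5 mm, level) and locked: the bar sits in its notch, holding the lower tray between 3 and 6 mm down; all released and at rest (all of step 2 and horizontal distance between knob_mid and foot below 0.005 m and z of knob_mid in the frame of foot below 0.165 m and angle between knob_mid's own z axis and vertical below 0.1 rad and value of joint lower_tray between 0.003 and 0.006 m and linear speed of each of knob, upper_tray below 0.01 m/s); the robot touches nothing.
It fails at once if a part of the caddy is loaded with more than 40 N (60 N between knob and stud) (contact force between knob and foot above 60 N or contact force between knob and upper_tray above 40 N or contact force between any of upper_tray, tube, the fingers and foot above 40 N or contact force between upper_tray and tube above 40 N).
It fails at once if short tube, bottles or pot moved more than 30 mm (distance of any of short_tube_mid, paint_a_mid, paint_b_mid, paint_c_mid, pot_mid from where it was at the start of the episode above 0.03 m).
It also fails if it takes over 72 s, if anything falls off the work surface, if the arm or the gripper's body presses on something with over 40 N, if the wrist force passes 120 N, or if a joint passes its speed limit or range.

## Robot

A 6-joint arm with a two-finger parallel gripper is mounted at the origin on the work surface. World frame = base frame: x ahead of the robot, y to its left, z up, the work surface at z = 0. Lengths are in m, angles in rad, forces in N, time in s.
With the tool pointing down it reaches from about 0.275 to 0.725 m from the base axis. Payload 5.6 kg.
Tool frame: the origin (TCP) lies at the very end of the fingers, on their centre line; the grasp point (between the pads) lies 19 mm behind it (bot.grip_point_offset is the distance from the TCP to the grasp point, in m); z points along the fingers, y is the direction in which the jaws open and shut (so a half turn about z gives the same grasp; the last joint's range is limited). The gripper opens to 85 mm and grips with 20 to 120 N. Pads are 22 mm wide; open, the fingers measure 114 mm over their backs; the gripper's body (76 mm by 85 mm) begins 54 mm behind the grasp point. The pads swing forward as they close: fully open they stand 13 mm farther back than shut.
Start: joints at [1.623, 0.255, 0.108, 0, -1.424, -0.285], TCP at [0.127, 0.535, 0.231] pointing down, gripper open.
Joint ranges: [-2.95, 2.95], [-1.21, 1.97], [-1.09, 1.5], [-2.87, 1.71], [-2.94, -0.07], [-3.05, 3.05]. Speed limits (rad/s): [2.57, 2.57, 3.14, 3.14, 3.14, 3.14].

## Interface

Orientations are given as [roll, pitch, yaw] about the fixed x, y, z axes, in that order (R = Rz(yaw) Ry(pitch) Rx(roll)).
In Python, from cell import bot gives the robot as it stands.
- The arm moves only by the tool carry_out, never from a script. Its argument "increments" is a list of rows, each a list of 7 numbers: the closure, from 0 (fully open) to 1 (shut), then the shift along the tool's x, y, z in m, then the turn, a rotation vector about the tool's x, y, z in degrees. In form: [[fingers, dx, dy, dz, ax, ay, az], ...]. A call has 1 to 8 rows; each row shifts and turns the commanded pose from where the row before left it, along the tool's axes as they then stand; what a row does not reach is not made up. A row lasts 1/10 s, in which the tool goes at most 50 mm and 8.59 degrees, less where a joint would pass 70% of its speed; a pose out of reach is approached as far as the arm can. A call is refused whole if a number of a shift passes 0.05 or a number of a turn 8.59, either way. A call with a gripper value outside its range is refused whole. The fingers move at their own pace and stop on an object; the grip force is fixed at half the most. Time passes only in rows, so rows that do not move let the fingers close. It gives the time, the measured TCP pose, the force and the opening at its end, in the units of the state.
- bot.sense(): the state, without advancing time (a new reading comes with each control period).
- bot.get_image(name): name is "scene" or "side" or "wrist"; returns the picture (480x640x3 uint8, red, green, blue); there is no depth.
- bot.camera_params(name): a dict with "vfov" (degrees; the focal length in pixels is half the picture's height over the tangent of half this angle, whatever the lens; pixels are square), "cx", "cy" (the principal point, pixels), "cam_to_world" (4x4, takes a point from camera to world coordinates). Camera axes: x right, y down, z forward; pixel columns grow to the right and rows downward; lengths in m; the calibration is good to about 2 mm. The wrist camera is an equidistant fisheye: a pixel r from the principal point sees the ray r / f radians off the axis. A picture is of the moment at which its call begins: read the wrist's pose just before it. camera_params takes no time and is no camera call; for the wrist camera it gives the pose at the moment of the call.
- bot.job_done(): hands the job in, once; it reports no verdict.
The state is a dict: "t": time; "q": joint angles; "qd": joint speeds; "joint_efforts": joint torques, N m; "tool_pos": TCP position; "tcp_rot": TCP orientation; "contact_force": force on the tool from outside, world axes, zero at the start; "torque": the same for the moment, N m; "gripper_width": finger opening in m.
Only numpy, scipy, OpenCV 4.12 (cv2) and the standard library are available. Lean on these libraries where they do the work, as an engineer would, in place of code of your own. Each camera call takes 0.05 s, during which the arm holds its last target.

## Working session

There is one attempt and no reset: what is moved stays moved. The work goes in short steps, Python scripts to look and compute and a tool call to move; the robot and the scene stay as the last step left them, time stands still between calls to the robot, and variables do not carry over. Pictures are saved under pics/ and viewed, and the job is handed in when it is done.

Besides the shell and the picture viewer there is one more tool, called after "Request:" as a command line: name --pt "numbers of a row" for each row, then --argument value for the rest. carry_out: Moves the arm, as the interface text tells. Its arguments: {"type":"object","properties":{"increments":{"type":"array","items":{"type":"array","items":{"type":"number"}}}},"required":["increments"]}

```bash
mkdir -p pics; ls; python3 - <<'E'
from cell import bot
import cv2
s=bot.sense();print({k:(v if not hasattr(v,'round') else v) for k,v in s.items()})
for n in ("scene","side","wrist"):
    p=bot.camera_params(n);print(n,p)
    cv2.imwrite(f"pics/{n}0.png",bot.get_image(n)[:,:,::-1])
E
```

```text
pics
{'t': 0.0, 'q': array([ 1.62259662e+00,  2.55755202e-01,  1.06977274e-01, -5.11454019e-04,
       -1.42388002e+00, -2.84632640e-01]), 'qd': array([-0.00059596, -0.00086848, -0.000367  ,  0.00173926, -0.00062072,
       -0.00107007]), 'joint_efforts': array([-9.88069005e-04, -3.86633027e+01,  2.37949419e+01,  5.36550969e+00,
       -6.02371496e-03,  8.02802731e-06]), 'tool_pos': array([0.12670208, 0.53468869, 0.23037507]), 'tcp_rot': array([ 3.13966388e+00, -3.73047965e-05, -2.32907650e-01]), 'contact_force': array([ 0.23560373, -0.51322299,  0.36953721]), 'torque': array([-0.02874689,  0.05888016, -0.04116045]), 'gripper_width': 0.08521498018832907}
scene {'vfov': 54.481837989306854, 'cx': 318.85746558954224, 'cy': 243.5034260249537, 'cam_to_world': array([[-0.8903521 ,  0.30246755, -0.34027419,  0.97991073],
       [ 0.45500711,  0.61669559, -0.64238235,  0.79032615],
       [ 0.01554578, -0.72677364, -0.6867011 ,  0.86346386],
       [ 0.        ,  0.        ,  0.        ,  1.        ]])}
side {'vfov': 55.52822248200977, 'cx': 325.3718768380665, 'cy': 243.0107340110679, 'cam_to_world': array([[ 0.90540487, -0.28400426,  0.31556869,  0.34019741],
       [-0.42399208, -0.56681335,  0.70636629, -0.49570376],
       [-0.02174248, -0.77334611, -0.63361113,  0.69075178],
       [ 0.        ,  0.        ,  0.        ,  1.        ]])}
wrist {'vfov': 65.70646984690485, 'cx': 320.54782293732063, 'cy': 235.5496787922805, 'cam_to_world': array([[-0.23055188, -0.92956362, -0.28767569,  0.20021684],
       [-0.97305818,  0.22082318,  0.06629406,  0.51693175],
       [ 0.00190091,  0.2952094 , -0.95543069,  0.37161067],
       [ 0.        ,  0.        ,  0.        ,  1.        ]])}
```

View pics/scene0.png

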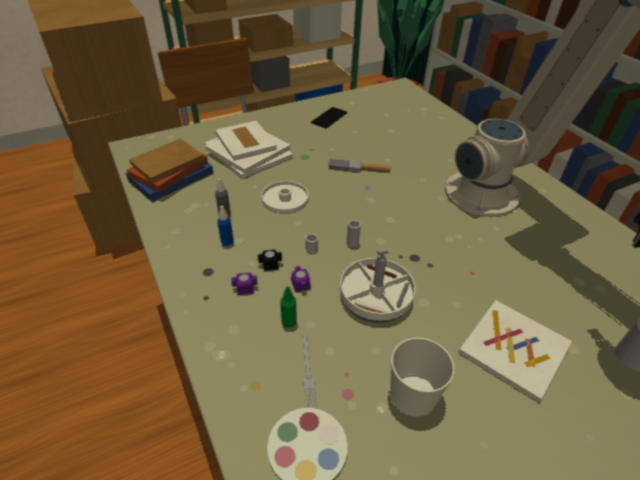

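View pics/side0.png

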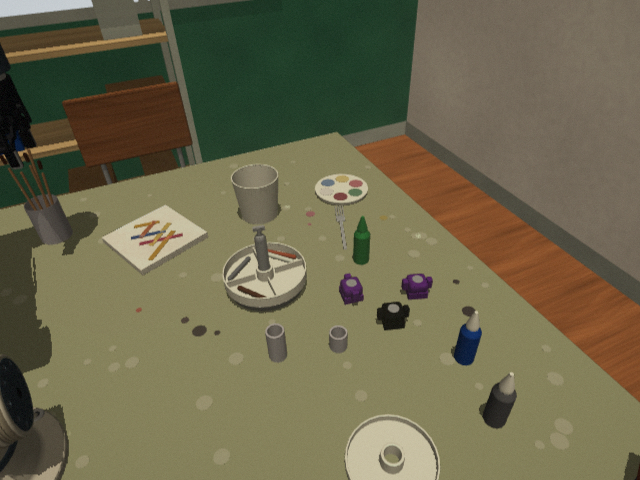

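View pics/wrist0.png

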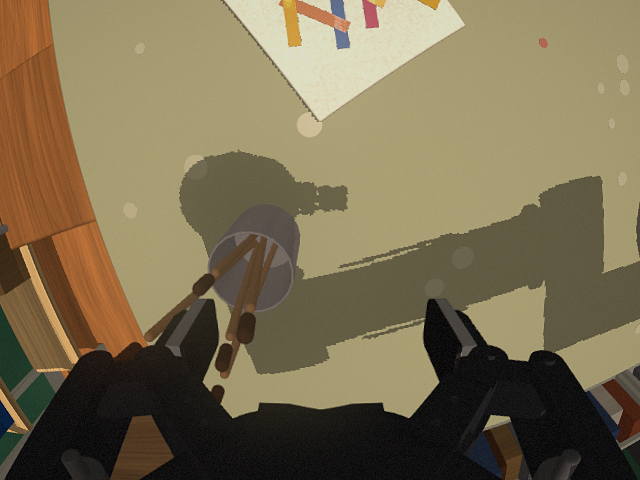

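```bash
cat > h.py <<'E'
from cell import bot
import numpy as np, cv2
def ray(n,u,v,P=None):
    P=P or bot.camera_params(n); f=240/np.tan(np.radians(P['vfov'])/2)
    x,y=(u-P['cx'])/f,(v-P['cy'])/f
    if n=='wrist':
        r=np.hypot(x,y); d=np.array([x/r*np.sin(r),y/r*np.sin(r),np.cos(r)]) if r>1e-9 else np.array([0,0,1.])
    else: d=np.array([x,y,1.]); d/=np.linalg.norm(d)
    M=np.array(P['cam_to_world']); return M[:3,3],M[:3,:3]@d
def plane(n,u,v,z,P=None):
    o,d=ray(n,u,v,P); return o+d*(z-o[2])/d[2]
def proj(n,p,P=None):
    P=P or bot.camera_params(n); f=240/np.tan(np.radians(P['vfov'])/2)
    M=np.array(P['cam_to_world']); c=M[:3,:3].T@(np.asarray(p)-M[:3,3])
    if n=='wrist':
        r=np.arctan2(np.hypot(c[0],c[1]),c[2]); k=r/np.hypot(c[0],c[1])
        return P['cx']+f*k*c[0],P['cy']+f*k*c[1]
    return P['cx']+f*c[0]/c[2],P['cy']+f*c[1]/c[2]
def tri(pts,Ps={}):
    A=np.zeros((3,3));b=np.zeros(3)
    for n,u,v in pts:
        o,d=ray(n,u,v,Ps.get(n)); Q=np.eye(3)-np.outer(d,d);A+=Q;b+=Q@o
    return np.linalg.solve(A,b)
E
python3 - <<'E'
import cv2
a=cv2.imread('pics/scene0.png');b=cv2.imread('pics/side0.png')
cv2.imwrite('pics/sc1.png',cv2.resize(a[170:330,200:420],None,fx=3.6,fy=3.6,interpolation=cv2.INTER_CUBIC))
cv2.imwrite('pics/si1.png',cv2.resize(b[210:480,210:530],None,fx=2.2,fy=2.2,interpolation=cv2.INTER_CUBIC))
E
```

```text
(no output)
```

View pics/sc1.png

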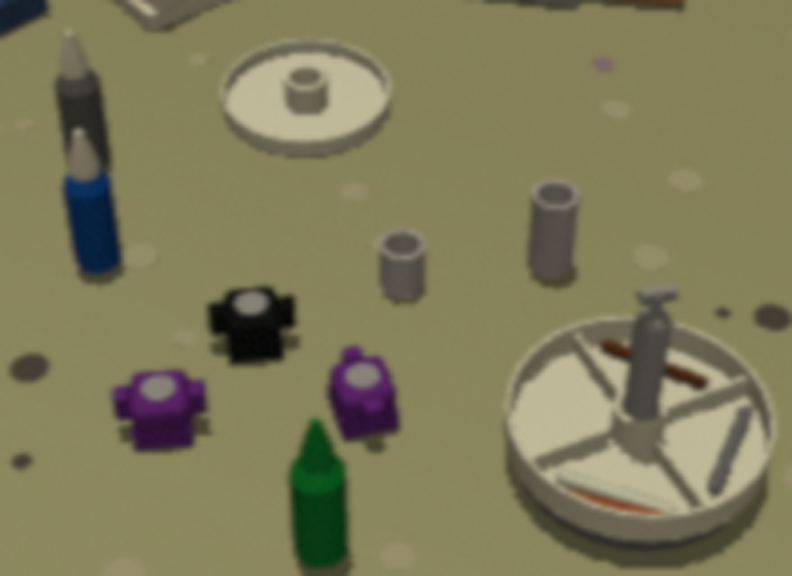

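View pics/si1.png

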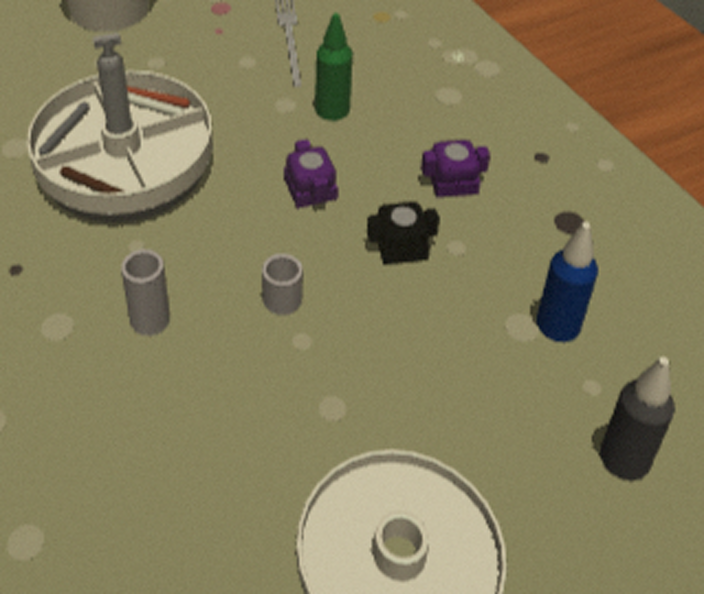

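```bash
python3 - <<'E'
from h import *
np.set_printoptions(precision=4,suppress=True)
D=dict(tube=((555,193),(144,266),.07),hub=((307,76),(402,534),.028),stud=((659,293),(107,42),.155),knob=((251,301),(403,216),.038),short=((403,243),(283,268),.04),green=((317,424),(336,17),.122),blue=((80,132),(586,225),.122),grey=((70,35),(663,360),.122),
purp1=((158,386),(456,152),.038),purp2=((363,375),(311,160),.038))
for k,(a,b,z) in D.items():
    a=(200+a[0]/3.6,170+a[1]/3.6);b=(210+b[0]/2.2,210+b[1]/2.2)
    p=tri([('scene',*a),('side',*b)])
    print(k,p,plane('scene',*a,z)[:2],plane('side',*b,z)[:2])
# bar ends
for n,a,b in(('scene',(640,300),(678,293)),('side',(96,40),(121,40))):
    g=(lambda q:(200+q[0]/3.6,170+q[1]/3.6)) if n=='scene' else (lambda q:(210+q[0]/2.2,210+q[1]/2.2))
    d=plane(n,*g(b),.155)-plane(n,*g(a),.155);print(n,d,np.degrees(np.arctan2(d[1],d[0])))
print(tri([('scene',421,362),('side',256,182)]),plane('scene',421,362,.115),plane('side',256,182,.115))
# ears
for n,a,b in(('scene',(213,307),(288,303)),('side',(372,226),(434,215))):
    g=(lambda q:(200+q[0]/3.6,170+q[1]/3.6)) if n=='scene' else (lambda q:(210+q[0]/2.2,210+q[1]/2.2))
    d=plane(n,*g(b),.038)-plane(n,*g(a),.038);print(n,d,np.degrees(np.arctan2(d[1],d[0])))
E
```

```text
tube [0.4689 0.0187 0.0673] [0.47   0.0214] [0.4688 0.0162]
hub [ 0.5525 -0.2388  0.0262] [ 0.5524 -0.2358] [ 0.553 -0.24 ]
stud [0.511  0.2064 0.1488] [0.5145 0.2116] [0.5095 0.198 ]
knob [ 0.6984 -0.0041  0.0372] [ 0.6987 -0.0033] [ 0.698  -0.0046]
short [ 0.5776 -0.0102  0.0383] [ 0.5777 -0.0082] [ 0.5778 -0.0118]
green [0.7316 0.1848 0.1176] [0.7323 0.1889] [0.7294 0.1792]
blue [ 0.7697 -0.1342  0.1199] [ 0.7694 -0.1304] [ 0.7694 -0.1358]
grey [ 0.7387 -0.2497  0.1186] [ 0.7391 -0.2439] [ 0.7375 -0.2515]
purp1 [0.7848 0.0428 0.0371] [0.7849 0.0437] [0.7842 0.0421]
purp2 [0.6587 0.0937 0.0369] [0.6588 0.0948] [0.6585 0.0925]
scene [-0.024   0.0051  0.    ] 168.10560302881362
side [ 0.0198 -0.01    0.    ] -26.718332277585517
[0.5798 0.4515 0.1024] [0.5846 0.4576 0.115 ] [0.5761 0.4297 0.115 ]
scene [-0.0483  0.0193  0.    ] 158.18856298671005
side [ 0.0547 -0.0128  0.    ] -13.117240379228534
```

```bash
cat >> h.py <<'E'
def to(x,y,z,yaw=None):
    s=bot.sense(); R=Rot.from_euler('xyz',s['tcp_rot']); d=R.inv().apply(np.array([x,y,z])-s['tool_pos'])
    print('now',s['tool_pos'].round(4),s['tcp_rot'].round(4),'F',s['contact_force'].round(1),'w',round(s['gripper_width'],4),'t',round(s['t'],2))
    print('tool shift',d.round(4)*1, 'turn z deg', None if yaw is None else np.degrees(s['tcp_rot'][2]-yaw).round(2))
from scipy.spatial.transform import Rotation as Rot
E
python3 - <<'E'
from h import *
to(.469,.019,.2); print(bot.grip_point_offset, dir(bot))
E
```

```text
now [0.1268 0.5348 0.2306] [ 3.1402e+00 -1.0000e-04 -2.3280e-01] F [-0.2 -0.  -0. ] w 0.0856 t 0.15
tool shift [0.452  0.4229 0.0313] turn z deg None
0.0187 ['PlanningError', '__class__', '__delattr__', '__dict__', '__dir__', '__doc__', '__eq__', '__format__', '__ge__', '__getattribute__', '__getstate__', '__gt__', '__hash__', '__init__', '__init_subclass__', '__le__', '__lt__', '__module__', '__ne__', '__new__', '__reduce__', '__reduce_ex__', '__repr__', '__setattr__', '__sizeof__', '__str__', '__subclasshook__', '__weakref__', 'camera_params', 'get_image', 'grip_point_offset', 'job_done', 'sense']
```

Request:
carry_out --pt "0 0.035 0.035 0 0 0 0" --pt "0 0.038 0.035 0 0 0 0" --pt "0 0.038 0.035 0 0 0 0" --pt "0 0.038 0.035 0 0 0 0" --pt "0 0.038 0.035 0 0 0 0" --pt "0 0.038 0.035 0 0 0 0" --pt "0 0.038 0.035 0 0 0 0" --pt "0 0.038 0.035 0 0 0 0"

```text
t: 0.95
tool_pos: [0.3491, 0.201, 0.2314]
tcp_rot: [-3.141, -0.0, -0.232]
contact_force: [1.8, 0.9, 0.3]
gripper_width: 0.0854
```

Request:
carry_out --pt "0 0.038 0.035 0 0 0 0" --pt "0 0.038 0.035 0 0 0 0" --pt "0 0.038 0.036 0 0 0 0" --pt "0 0.037 0.037 0 0 0 0" --pt "0 0 0 0 0 0 0" --pt "0 0 0 0 0 0 0"

```text
t: 1.55
tool_pos: [0.4582, 0.0345, 0.2307]
tcp_rot: [3.141, 0.001, -0.236]
contact_force: [0.6, 0.2, 0.5]
gripper_width: 0.0851
```

```bash
python3 - <<'E'
from h import *
s=bot.sense();P=bot.camera_params('wrist')
cv2.imwrite("pics/w1.png",bot.get_image('wrist')[:,:,::-1])
print(s['tool_pos'],s['tcp_rot'],P['cam_to_world'][:3,3])
import pickle;pickle.dump((s,P),open('w1.pkl','wb'))
for q in((.469,.019,.07),(.511,.206,.155)):print(proj('wrist',q))
E
```

```text
[0.45822508 0.03449004 0.23068991] [ 3.14111500e+00  1.25232658e-03 -2.36226742e-01] [0.53179286 0.01619671 0.37169342]
(np.float64(335.96434871930865), np.float64(198.11783832234545))
(np.float64(71.76877447577141), np.float64(230.73948185961285))
```

View pics/w1.png

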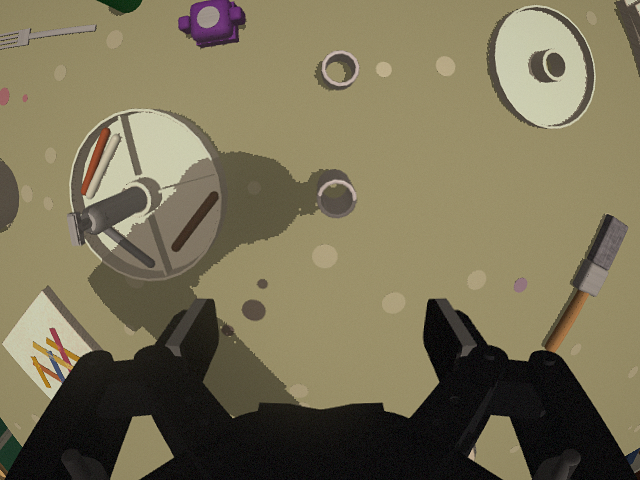

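```bash
python3 - <<'E'
from h import *
import pickle;s,P=pickle.load(open('w1.pkl','rb'))
a=cv2.imread('pics/w1.png')
cv2.imwrite('pics/w1c.png',cv2.resize(a[150:240,290:390],None,fx=6,fy=6,interpolation=cv2.INTER_CUBIC))
cv2.imwrite('pics/w1d.png',cv2.resize(a[150:270,60:190],None,fx=5,fy=5,interpolation=cv2.INTER_CUBIC))
for uv in((337,196),(336,194)):print(plane('wrist',*uv,.07,P))
E
```

```text
[0.47076693 0.01667116 0.07      ]
[0.47260081 0.01709737 0.07      ]
```

View pics/w1c.png

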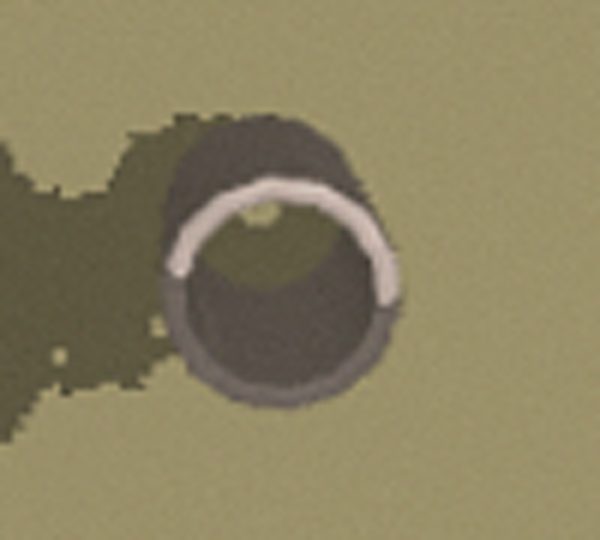

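View pics/w1d.png

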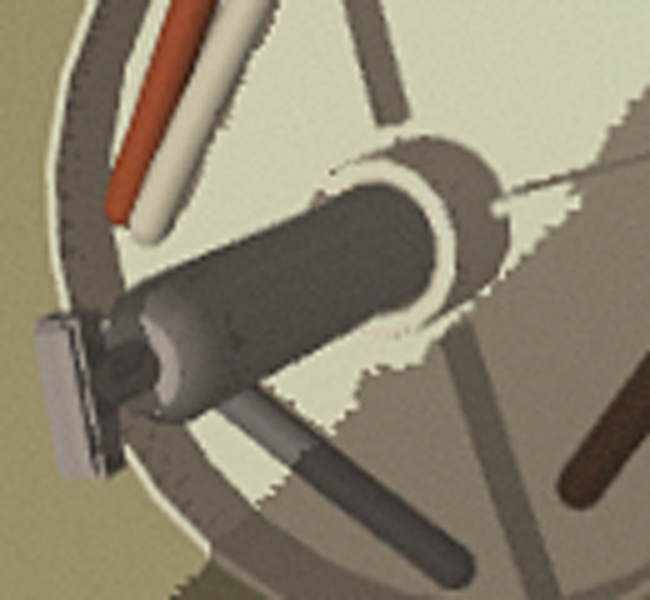

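```bash
python3 - <<'E'
from h import *
import pickle;s,P=pickle.load(open('w1.pkl','rb'))
p=plane('wrist',336.8,198.8,.07,P);print(p)
c=plane('wrist',60+72/5,150+395/5,.155,P);print('stud',c)
L=[plane('wrist',60+a/5,150+b/5,.155,P) for a,b in((59,316),(84,474))];d=L[1]-L[0];print(d,np.degrees(np.arctan2(d[1],d[0])),sum(L)/2)
to(p[0],p[1],.041)
E
```

```text
[0.46849883 0.01736232 0.07      ]
stud [0.5122358  0.20148132 0.155     ]
[-2.28036655e-02  5.84058488e-03  2.77555756e-17] 165.63395151212802 [0.51216771 0.20173924 0.155     ]
now [0.4579 0.0355 0.2309] [ 3.1415e+00  9.0000e-04 -2.3390e-01] F [-0.9  0.2 -0.1] w 0.0847 t 1.6
tool shift [0.0147 0.0152 0.1899] turn z deg None
```

Request:
carry_out --pt "0 0.0147 0.0152 0.02 0 0 0" --pt "0 0 0 0.05 0 0 0" --pt "0 0 0 0.03 0 0 0" --pt "0 0 0 0 0 0 0" --pt "0 0 0 0 0 0 0"

```text
t: 2.1
tool_pos: [0.4693, 0.0184, 0.1324]
tcp_rot: [3.141, -0.001, -0.23]
contact_force: [0.6, -0.5, 0.4]
gripper_width: 0.0857
```

```bash
python3 - <<'E'
from h import *
to(.4685,.0174,.041)
E
```

```text
now [0.4693 0.0184 0.1324] [ 3.1411e+00 -9.0000e-04 -2.3010e-01] F [ 0.6 -0.5  0.4] w 0.0857 t 2.1
tool shift [-0.0006  0.0011  0.0914] turn z deg None
```

Request:
carry_out --pt "0 0 0.0005 0.04 0 0 0" --pt "0 0 0 0.04 0 0 0" --pt "0 0 0 0.01 0 0 0" --pt "0 0 0 0 0 0 0" --pt "0.3 0 0 0 0 0 0" --pt "0.5 0 0 0 0 0 0" --pt "0.7 0 0 0 0 0 0" --pt "1 0 0 0 0 0 0"

```text
t: 2.9
tool_pos: [0.4699, 0.0172, 0.0427]
tcp_rot: [-3.14, -0.002, -0.232]
contact_force: [-1.8, 0.1, 6.2]
gripper_width: 0.0318
```

Request:
carry_out --pt "1 0 0 0 0 0 0" --pt "1 0 0 0 0 0 0"

```text
t: 3.1
tool_pos: [0.4699, 0.0172, 0.0426]
tcp_rot: [-3.141, -0.002, -0.232]
contact_force: [-0.8, 1.6, 5.3]
gripper_width: 0.0317
```

Request:
carry_out --pt "0.3 0 0 0 0 0 0" --pt "0.3 0 0 0 0 0 0" --pt "0.3 0 0 0 0 0 8.5" --pt "0.3 0 0 0 0 0 8.5" --pt "0.3 0 0 0 0 0 8.5" --pt "0.3 0 0 0 0 0 8.5" --pt "0.3 0 0 0 0 0 8.5" --pt "0.3 0 0 0 0 0 8.5"

```text
t: 3.9
tool_pos: [0.4688, 0.0169, 0.0412]
tcp_rot: [3.141, 0.0, -1.129]
contact_force: [-0.1, 0.1, 0.4]
gripper_width: 0.0596
```

Request:
carry_out --pt "0.3 0 0 0 0 0 8.5" --pt "0.3 0 0 0 0 0 8.5" --pt "0.3 0 0 0 0 0 8.5" --pt "0.3 0 0 0 0 0 8.5" --pt "0.3 0 0 0 0 0 5" --pt "0.3 0 0 0 0 0 0" --pt "0.6 0 0 0 0 0 0" --pt "1 0 0 0 0 0 0"

```text
t: 4.7
tool_pos: [0.4688, 0.0169, 0.0413]
tcp_rot: [3.141, -0.0, -1.802]
contact_force: [-5.2, 0.7, 16.4]
gripper_width: 0.0323
```

Request:
carry_out --pt "1 0 0 0 0 0 0" --pt "1 0 0 0 0 0 0" --pt "1 0 0 0 0 0 0"

```text
t: 5.0
tool_pos: [0.4689, 0.017, 0.0415]
tcp_rot: [-3.141, 0.0, -1.803]
contact_force: [-2.0, 0.4, 4.0]
gripper_width: 0.0317
```

Request:
carry_out --pt "1 0 0 -0.03 0 0 0" --pt "1 0 0 -0.05 0 0 0" --pt "1 0 0 -0.05 0 0 0" --pt "1 0 0 -0.05 0 0 0" --pt "1 -0.02 0 -0.03 0 0 0" --pt "1 -0.04 0 0 0 0 0" --pt "1 -0.04 0 0 0 0 0" --pt "1 -0.04 0 0 0 0 0"

```text
t: 5.8
tool_pos: [0.5012, 0.1547, 0.2512]
tcp_rot: [3.141, 0.001, -1.804]
contact_force: [-0.4, 0.1, -0.1]
gripper_width: 0.0321
```

Request:
carry_out --pt "1 -0.04 0 0 0 0 0" --pt "1 -0.04 0 0 0 0 0" --pt "1 -0.019 0 0 0 0 0" --pt "1 0 0 0 0 0 0" --pt "1 0 0 0 0 0 0" --pt "1 0 0 0 0 0 0"

```text
t: 6.4
tool_pos: [0.5239, 0.2488, 0.2513]
tcp_rot: [3.141, -0.0, -1.804]
contact_force: [-0.4, -1.3, 0.3]
gripper_width: 0.032
```

```bash
cat >> h.py <<'E'
import pickle
def snap(tag):
    s=bot.sense();P=bot.camera_params('wrist')
    im=bot.get_image('wrist')[:,:,::-1]; cv2.imwrite(f"pics/{tag}.png",im); pickle.dump((s,P),open(tag+'.pkl','wb'))
    print('t',s['t'],s['tool_pos'].round(4),s['tcp_rot'].round(4),s['contact_force'].round(2)); return s,P,im
def crop(tag,u0,v0,w,h,f):
    a=cv2.imread(f'pics/{tag}.png'); cv2.imwrite(f'pics/{tag}c.png',cv2.resize(a[v0:v0+h,u0:u0+w],None,fx=f,fy=f,interpolation=cv2.INTER_CUBIC))
E
python3 - <<'E'
from h import *
s,P,im=snap('w2'); print(proj('wrist',(.5122,.2017,.155),P))
E
```

```text
t 6.4 [0.5239 0.2488 0.2513] [ 3.1415e+00 -2.0000e-04 -1.8041e+00] [-0.39 -1.34  0.33]
(np.float64(321.6615725983826), np.float64(167.08269223880654))
```

View pics/w2.png

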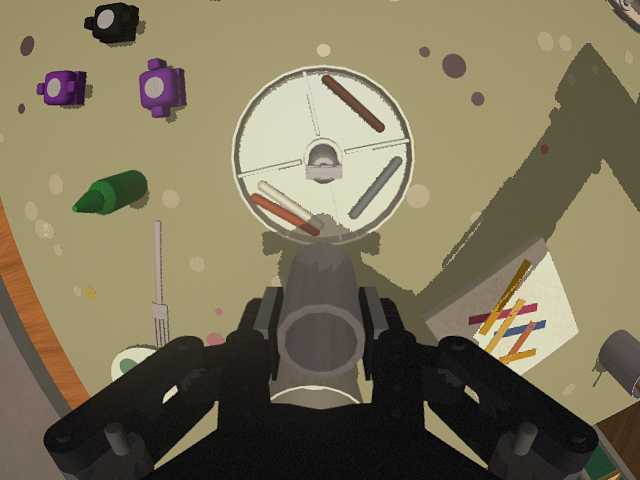

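```bash
python3 - <<'E'
from h import *
crop('w2',280,130,90,80,8)
E
```

```text
(no output)
```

View pics/w2c.png

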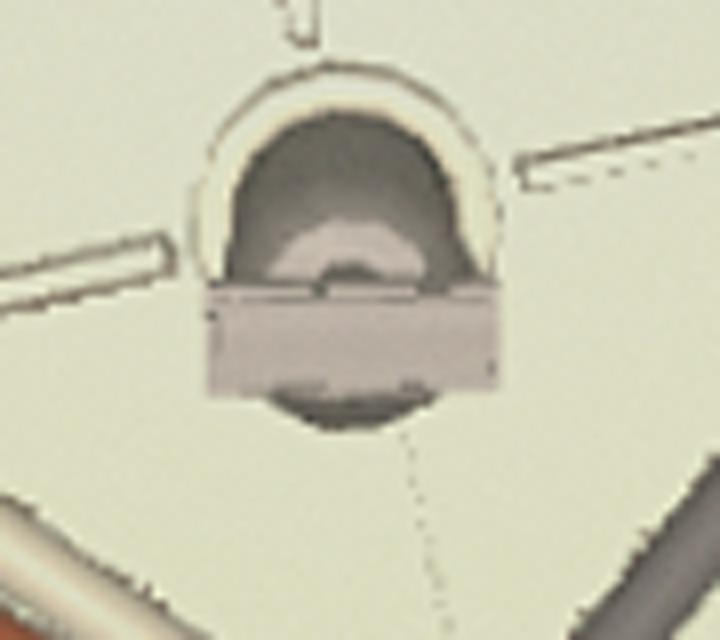

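```bash
python3 - <<'E'
from h import *
s,P=pickle.load(open('w2.pkl','rb'))
st=plane('wrist',324.25,173.1,.155,P);print('stud',st)
im=cv2.imread('pics/w2.png')
crop('w2',260,280,120,130,5)
R=Rot.from_euler('xyz',s['tcp_rot'])
t=plane('wrist',321,341,.2798,P);print('tube',t,R.inv().apply(t-s['tool_pos']),R.inv().apply(st-s['tool_pos']))
E
```

```text
stud [0.51148395 0.20587983 0.155     ]
tube [0.52351231 0.24709541 0.2798    ] [ 1.77034254e-03 -1.15987754e-05 -2.85330147e-02] [0.04462816 0.00215051 0.09627475]
```

View pics/w2c.png

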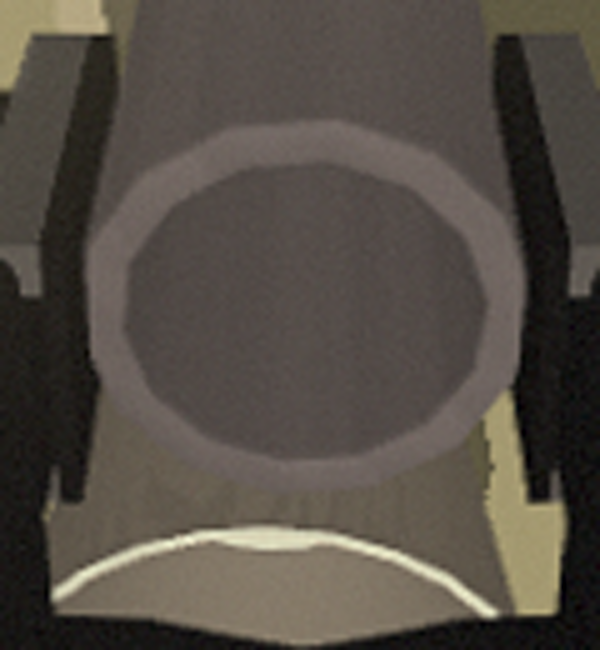

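Request:
carry_out --pt "1 0.022 0.023 0 0 0 0" --pt "1 0.022 0.024 0 0 0 0" --pt "1 0 0 0 0 0 -8.5" --pt "1 0 0 0 0 0 -8.5" --pt "1 0 0 0 0 0 -8.5" --pt "1 0 0 0 0 0 -8.5" --pt "1 0 0 0 0 0 -8.5" --pt "1 0 0 0 0 0 -8.5"

```text
t: 7.25
tool_pos: [0.4681, 0.2167, 0.2517]
tcp_rot: [-3.141, 0.0, -0.908]
contact_force: [1.4, -0.4, 0.0]
gripper_width: 0.0317
```

Request:
carry_out --pt "1 0 0 0 0 0 -8.5" --pt "1 0 0 0 0 0 -8.5" --pt "1 0 0 0 0 0 -8.5" --pt "1 0 0 0 0 0 -8.5" --pt "1 0 0 0 0 0 -5" --pt "1 0 0 0 0 0 0" --pt "1 0 0 0 0 0 0"

```text
t: 7.95
tool_pos: [0.4681, 0.217, 0.2516]
tcp_rot: [-3.141, -0.0, -0.236]
contact_force: [0.2, -0.4, -0.8]
gripper_width: 0.0319
```

```bash
python3 - <<'E'
from h import *
s,P,im=snap('w3'); u,v=proj('wrist',(.5115,.2065,.155),P);print(u,v)
crop('w3',int(u)-45,int(v)-40,90,80,8)
print(int(u)-45,int(v)-40)
E
```

```text
t 7.95 [0.4681 0.217  0.2516] [-3.1411e+00 -3.0000e-04 -2.3600e-01] [ 0.18 -0.37 -0.82]
319.6730630523083 172.35040853069768
274 132
```

View pics/w3c.png

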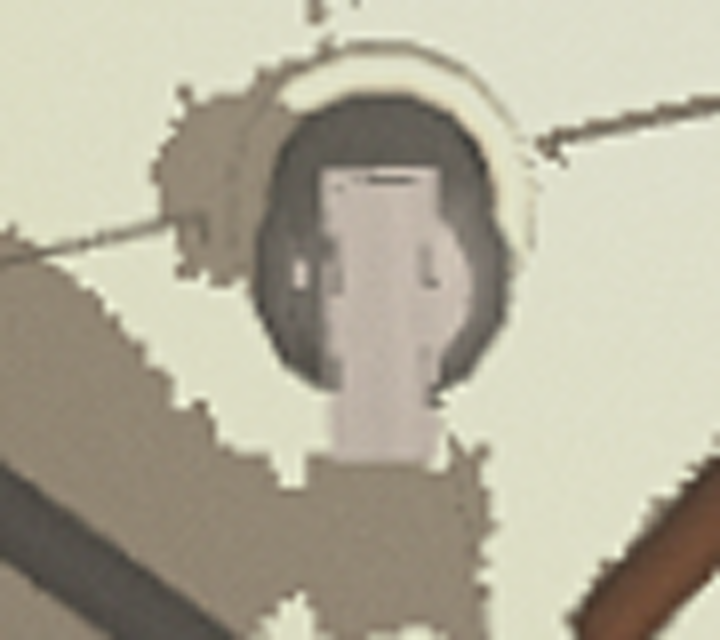

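View pics/w3.png

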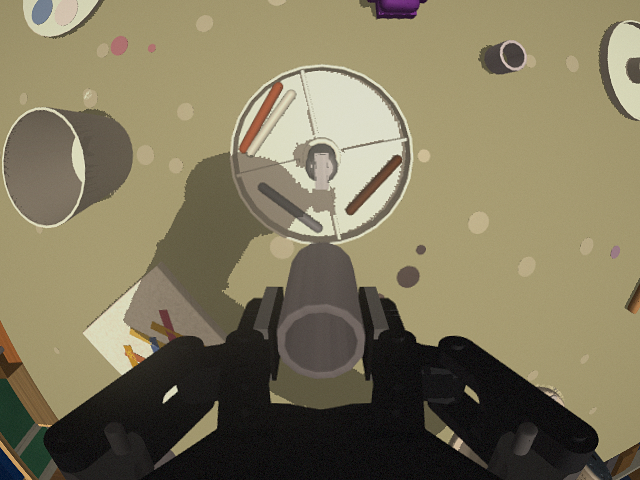

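```bash
python3 - <<'E'
from h import *
M=[];Rs=[]
A=[];b=[]
for tag,uv in(('w2',(324.25,173.1)),('w3',(322,171.75))):
    s,P=pickle.load(open(tag+'.pkl','rb'));m=plane('wrist',*uv,.155,P)[:2];R=Rot.from_euler('xyz',s['tcp_rot']).as_matrix()[:2,:2]
    print(tag,m,'tool off',R.T@(m-s['tool_pos'][:2]));A.append(np.hstack([np.eye(2),R]));b.append(m)
x=np.linalg.solve(np.vstack(A),np.hstack(b));print('stud',x[:2],'bias tool',x[2:])
s,P=pickle.load(open('w3.pkl','rb'))
a=plane('wrist',274+384/8,132+182/8,.155,P);c=plane('wrist',274+385.5/8,132+458/8,.155,P);d=a-c;print(np.linalg.norm(d),np.degrees(np.arctan2(d[1],d[0])))
s,P=pickle.load(open('w2.pkl','rb'))
a=plane('wrist',280+210/8,130+347/8,.155,P);c=plane('wrist',280+498/8,130+341/8,.155,P);d=a-c;print(np.linalg.norm(d),np.degrees(np.arctan2(d[1],d[0])))
to(x[0],x[1],.2)
E
```

```text
w2 [0.51148395 0.20587983] tool off [0.0446451  0.00216028]
w3 [0.51153098 0.20495665] tool off [0.04504981 0.00156727]
stud [0.51197029 0.20544182] bias tool [-0.00031372  0.00057443]
0.022452584254775577 -13.157525153799194
0.023108656910281248 -12.07749932738863
now [0.4681 0.2171 0.2515] [-3.1413e+00 -2.0000e-04 -2.3550e-01] F [ 0.1  0.6 -0.2] w 0.0318 t 8.0
tool shift [0.0454 0.0012 0.0515] turn z deg None
```

Request:
carry_out --pt "1 0.025 0.0012 0.01 0 0 0" --pt "1 0.0204 0 0.026 0 0 0" --pt "1 0 0 0 0 0 0" --pt "1 0 0 0 0 0 0" --pt "1 0 0 0 0 0 0"

```text
t: 8.5
tool_pos: [0.5122, 0.2061, 0.2164]
tcp_rot: [-3.141, -0.001, -0.233]
contact_force: [-0.6, -0.5, 0.1]
gripper_width: 0.0318
```

```bash
python3 - <<'E'
from h import *
to(.512,.2054,.2)
ims=[]
for n in('scene','side'):
    im=bot.get_image(n)[:,:,::-1]; cv2.imwrite(f'pics/{n}4.png',im)
    u,v=map(int,proj(n,(.512,.2054,.18)));print(n,u-25,v-35)
    ims.append(cv2.resize(im[v-35:v+35,u-25:u+25],None,fx=8,fy=8,interpolation=cv2.INTER_CUBIC))
cv2.imwrite('pics/ss4.png',np.hstack(ims))
E
```

```text
now [0.5122 0.2061 0.2164] [-3.1405e+00 -1.4000e-03 -2.3330e-01] F [-0.6 -0.5  0.1] w 0.0318 t 8.5
tool shift [-0.0001  0.0007  0.0164] turn z deg None
scene 358 205
side 232 181
```

View pics/ss4.png

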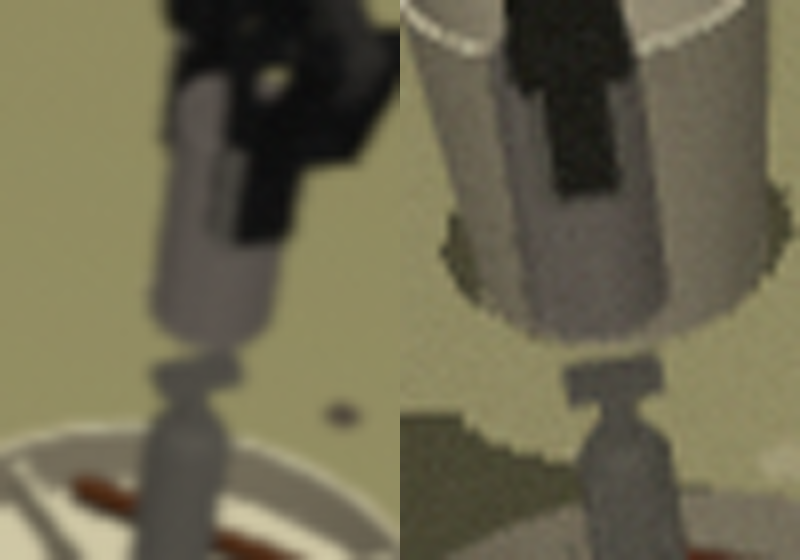

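```bash
python3 - <<'E'
from h import *
from scipy.optimize import fsolve
def uat(n,x,y,v):
    # z where line projects at row v
    lo,hi=0,.4
    for _ in range(50):
        m=(lo+hi)/2
        if proj(n,(x,y,m))[1]>v: lo=m
        else: hi=m
    return proj(n,(x,y,m))[0],m
def solve(obs):
    f=lambda p:[uat(n,p[0],p[1],v)[0]-u for n,u,v in obs]
    r=fsolve(f,(.512,.2054));print(r,[round(uat(n,*r,v)[1],4) for n,u,v in obs])
S=lambda x,y:('scene',358+x/8,205+y/8); D=lambda x,y:('side',232+(x-400)/8,181+y/8)
solve([S(211,300),D(599,300)])
solve([S(182,470),D(632,500)]);solve([S(175,540),D(624,440)]);solve([S(188,430),D(624,440)])
E
```

```text
[0.51128129 0.20736754] [0.1767, 0.1737]
[0.51231388 0.20740189] [0.1115, 0.1109]Traceback (most recent call last):
  File "<stdin>", line 16, in <module>
  File "<stdin>", line 13, in solve
  File "<stdin>", line 8, in uat
  File "h.py", line 13, in proj
    P=P or bot.camera_params(n); f=240/np.tan(np.radians(P['vfov'])/2)
           ~~~~~~~~~~~~~~~~~^^^
ValueError: time passes only in moves, steps and waits
```

Request:
carry_out --pt "1 0 0 0.014 0 0 0" --pt "1 0 0 0.003 0 0 0" --pt "1 0 0 0.002 0 0 0" --pt "1 0 0 0.001 0 0 0" --pt "1 0 0 0.001 0 0 0"

```text
t: 9.1
tool_pos: [0.5122, 0.2061, 0.1948]
tcp_rot: [-3.141, -0.001, -0.233]
contact_force: [-0.2, 0.5, -0.9]
gripper_width: 0.0322
```

Request:
carry_out --pt "1 0 0 0.001 0 0 0" --pt "1 0 0 0.001 0 0 0" --pt "1 0 0 0.001 0 0 0" --pt "1 0 0 0.001 0 0 0"

```text
t: 9.5
tool_pos: [0.5121, 0.2059, 0.1903]
tcp_rot: [-3.141, -0.0, -0.233]
contact_force: [0.0, -0.4, -0.8]
gripper_width: 0.0323
```

Bottom is now about 5 mm below the bar's top with no force; continuing.

Request:
carry_out --pt "1 0 0 0.0015 0 0 0" --pt "1 0 0 0.0015 0 0 0" --pt "1 0 0 0.002 0 0 0" --pt "1 0 0 0.002 0 0 0" --pt "1 0 0 0.002 0 0 0"

```text
t: 10.0
tool_pos: [0.5121, 0.2059, 0.1811]
tcp_rot: [3.142, -0.0, -0.233]
contact_force: [1.0, 0.5, -1.5]
gripper_width: 0.0319
```

Request:
carry_out --pt "1 0 0 0.002 0 0 0" --pt "1 0 0 0.002 0 0 0" --pt "1 0 0 0.002 0 0 0" --pt "1 0 0 0.002 0 0 0"

```text
t: 10.4
tool_pos: [0.5121, 0.2059, 0.1731]
tcp_rot: [-3.142, -0.0, -0.233]
contact_force: [-0.3, 0.0, -0.5]
gripper_width: 0.0321
```

Request:
carry_out --pt "1 0 0 0.002 0 0 0" --pt "1 0 0 0.002 0 0 0" --pt "1 0 0 0.002 0 0 0" --pt "1 0 0 0.002 0 0 0"

```text
t: 10.8
tool_pos: [0.5121, 0.2059, 0.1652]
tcp_rot: [-3.142, -0.0, -0.233]
contact_force: [0.7, 0.7, 0.7]
gripper_width: 0.0321
```

Request:
carry_out --pt "1 0 0 0.002 0 0 0" --pt "1 0 0 0.003 0 0 0" --pt "1 0 0 0.003 0 0 0" --pt "1 0 0 0.003 0 0 0"

```text
t: 11.2
tool_pos: [0.512, 0.2059, 0.154]
tcp_rot: [-3.142, -0.0, -0.233]
contact_force: [0.6, -1.0, -1.7]
gripper_width: 0.0319
```

Request:
carry_out --pt "1 0 0 0.008 0 0 0" --pt "1 0 0 0.01 0 0 0" --pt "1 0 0 0.01 0 0 0" --pt "1 0 0 0.01 0 0 0" --pt "1 0 0 0.01 0 0 0" --pt "1 0 0 0.006 0 0 0" --pt "1 0 0 0 0 0 0"

```text
t: 11.9
tool_pos: [0.5119, 0.2059, 0.0993]
tcp_rot: [3.141, 0.001, -0.233]
contact_force: [0.6, 1.3, -0.7]
gripper_width: 0.0318
```

Request:
carry_out --pt "1 0 0 0.003 0 0 0" --pt "1 0 0 0.002 0 0 0" --pt "1 0 0 0.001 0 0 0" --pt "1 0 0 0 0 0 0"

```text
t: 12.3
tool_pos: [0.512, 0.2059, 0.0943]
tcp_rot: [3.142, 0.0, -0.233]
contact_force: [0.4, 0.5, -0.8]
gripper_width: 0.032
```

Request:
carry_out --pt "1 0 0 0.001 0 0 0" --pt "1 0 0 0.001 0 0 0" --pt "1 0 0 0 0 0 0"

```text
t: 12.6
tool_pos: [0.512, 0.2059, 0.0922]
tcp_rot: [3.142, 0.0, -0.233]
contact_force: [0.4, -0.1, -0.7]
gripper_width: 0.0316
```

Request:
carry_out --pt "1 0 0 0.001 0 0 0" --pt "0.3 0 0 0 0 0 0" --pt "0.2 0 0 0 0 0 0" --pt "0.2 0 0 -0.01 0 0 0" --pt "0.2 0 0 -0.03 0 0 0" --pt "0.2 0 0 -0.04 0 0 0" --pt "0.1 0 0 -0.04 0 0 0" --pt "0 0 0 -0.03 0 0 0"

```text
t: 13.4
tool_pos: [0.5126, 0.2059, 0.2452]
tcp_rot: [-3.139, -0.003, -0.233]
contact_force: [0.1, 0.4, 0.4]
gripper_width: 0.0853
```

```bash
python3 - <<'E'
from h import *
to(.5525,-.2388,.24,-1.8)
ims=[]
for n in('scene','side'):
    im=bot.get_image(n)[:,:,::-1]
    u,v=map(int,proj(n,(.512,.2059,.1)))
    ims.append(cv2.resize(im[v-50:v+50,u-40:u+40],None,fx=5,fy=5,interpolation=cv2.INTER_CUBIC))
cv2.imwrite('pics/ss5.png',np.hstack(ims))
E
```

```text
now [0.5126 0.2059 0.2452] [-3.1392 -0.0032 -0.2326] F [0.1 0.4 0.4] w 0.0853 t 13.4
tool shift [0.1413 0.4235 0.0047] turn z deg 89.8
```

View pics/ss5.png

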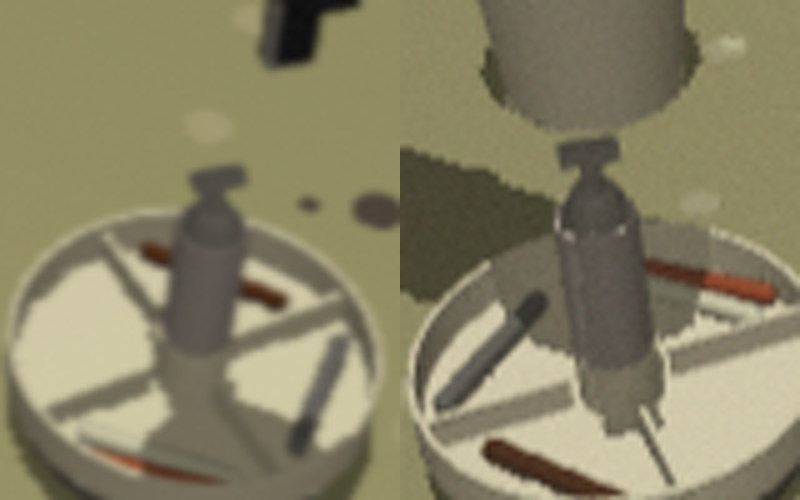

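Request:
carry_out --pt "0 0.012 0.035 0 0 0 0" --pt "0 0.016 0.048 0 0 0 0" --pt "0 0.016 0.048 0 0 0 0" --pt "0 0.016 0.048 0 0 0 0" --pt "0 0.016 0.048 0 0 0 0" --pt "0 0.016 0.048 0 0 0 0" --pt "0 0.016 0.048 0 0 0 0" --pt "0 0.016 0.048 0 0 0 0"

```text
t: 14.3
tool_pos: [0.5464, -0.1815, 0.2417]
tcp_rot: [-3.142, -0.0, -0.233]
contact_force: [2.1, -0.5, 0.4]
gripper_width: 0.0853
```

Request:
carry_out --pt "0 0.016 0.048 0.04 0 0 0" --pt "0 0.0013 0.0045 0.05 0 0 0" --pt "0 0 0 0.05 0 0 0" --pt "0 0 0 0.03 0 0 0" --pt "0 0 0 0 0 0 0" --pt "0 0 0 0 0 0 0"

```text
t: 14.9
tool_pos: [0.5509, -0.2236, 0.0816]
tcp_rot: [3.141, -0.001, -0.232]
contact_force: [-0.4, 0.5, 1.4]
gripper_width: 0.0856
```

```bash
python3 - <<'E'
from h import *
s,P,im=snap('w6');to(.5525,-.2388,.0065)
print(proj('wrist',(.5525,-.2388,.028),P))
E
```

```text
t 14.9 [ 0.5509 -0.2236  0.0816] [ 3.1406e+00 -6.0000e-04 -2.3220e-01] [-0.4   0.55  1.4 ]
now [ 0.5519 -0.2237  0.0829] [ 3.1409 -0.0035 -0.232 ] F [0.5 0.3 0.9] w 0.085 t 14.95
tool shift [0.0038 0.0145 0.0764] turn z deg None
(np.float64(345.05071976830664), np.float64(253.45078380970398))
```

View pics/w6.png

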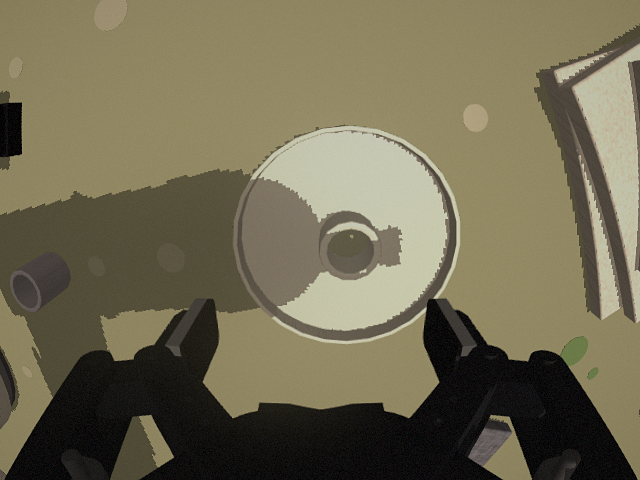

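```bash
python3 - <<'E'
from h import *
s,P=pickle.load(open('w6.pkl','rb'))
p=plane('wrist',349.5,250,.028,P);print(p);to(p[0],p[1],.0065)
E
```

```text
[ 0.55392043 -0.24164434  0.028     ]
now [ 0.5519 -0.2237  0.0829] [ 3.1409 -0.0035 -0.232 ] F [0.5 0.3 0.9] w 0.085 t 14.95
tool shift [0.0058 0.0169 0.0764] turn z deg None
```

Request:
carry_out --pt "0 0.005 0.016 0 0 0 0" --pt "0 0 0 0.03 0 0 0" --pt "0 0 0 0.03 0 0 0" --pt "0 0 0 0.015 0 0 0" --pt "0 0 0 0 0 0 0" --pt "0 0 0 0 0 0 0"

```text
t: 15.55
tool_pos: [0.553, -0.2409, 0.0075]
tcp_rot: [3.141, -0.003, -0.233]
contact_force: [1.3, 0.3, 0.6]
gripper_width: 0.0854
```

Request:
carry_out --pt "0.3 0 0 0 0 0 0" --pt "0.5 0 0 0 0 0 0" --pt "0.7 0 0 0 0 0 0" --pt "1 0 0 0 0 0 0" --pt "1 0 0 0 0 0 0" --pt "0.3 0 0 0 0 0 0" --pt "0.3 0 0 0 0 0 0" --pt "0.3 0 0 0 0 0 8.5"

```text
t: 16.35
tool_pos: [0.5515, -0.2399, 0.0052]
tcp_rot: [3.142, 0.0, -0.383]
contact_force: [0.1, -0.1, -0.2]
gripper_width: 0.0599
```

Request:
carry_out --pt "0.3 0 0 0 0 0 8.5" --pt "0.3 0 0 0 0 0 8.5" --pt "0.3 0 0 0 0 0 8.5" --pt "0.3 0 0 0 0 0 8.5" --pt "0.3 0 0 0 0 0 8.5" --pt "0.3 0 0 0 0 0 8.5" --pt "0.3 0 0 0 0 0 8.5" --pt "0.3 0 0 0 0 0 8.5"

```text
t: 17.15
tool_pos: [0.5514, -0.2399, 0.0052]
tcp_rot: [3.141, 0.0, -1.574]
contact_force: [-0.8, 0.8, -0.5]
gripper_width: 0.0597
```

Request:
carry_out --pt "0.3 0 0 0 0 0 8.5" --pt "0.3 0 0 0 0 0 5" --pt "0.3 0 0 0 0 0 0" --pt "0.6 0 0 0 0 0 0" --pt "1 0 0 0 0 0 0" --pt "1 0 0 0 0 0 0" --pt "1 0 0 0 0 0 0"

```text
t: 17.85
tool_pos: [0.5519, -0.24, 0.0059]
tcp_rot: [-3.141, -0.0, -1.803]
contact_force: [-1.0, -0.3, 3.7]
gripper_width: 0.0345
```

Request:
carry_out --pt "1 0 0 -0.02 0 0 0" --pt "1 0 0 -0.04 0 0 0" --pt "1 0 0 -0.05 0 0 0" --pt "1 0 0 -0.05 0 0 0" --pt "1 -0.02 0.007 -0.04 0 0 0" --pt "1 -0.04 0.013 -0.03 0 0 0" --pt "1 -0.04 0.013 0 0 0 0" --pt "1 -0.04 0.013 0 0 0 0"

```text
t: 18.65
tool_pos: [0.5391, -0.093, 0.235]
tcp_rot: [-3.14, 0.001, -1.804]
contact_force: [1.0, 0.0, -2.4]
gripper_width: 0.0343
```

Request:
carry_out --pt "1 -0.04 0.013 0 0 0 0" --pt "1 -0.04 0.013 0 0 0 0" --pt "1 -0.04 0.013 0 0 0 0" --pt "1 -0.04 0.013 0 0 0 0" --pt "1 -0.04 0.013 0 0 0 0" --pt "1 -0.03 0.013 0 0 0 0" --pt "1 0 0 0 0 0 0" --pt "1 0 0 0 0 0 0"

```text
t: 19.45
tool_pos: [0.5159, 0.1479, 0.2339]
tcp_rot: [3.14, -0.001, -1.802]
contact_force: [0.9, 0.1, -1.0]
gripper_width: 0.034
```

```bash
python3 - <<'E'
from h import *
to(.512,.2059,.17)
s,P,im=snap('w7')
E
```

```text
now [0.5159 0.1479 0.2339] [ 3.1404e+00 -9.0000e-04 -1.8016e+00] F [ 0.9  0.1 -1. ] w 0.034 t 19.45
tool shift [-0.0557  0.017   0.0638] turn z deg None
t 19.45 [0.5159 0.1479 0.2339] [ 3.1404e+00 -9.0000e-04 -1.8016e+00] [ 0.88  0.08 -0.96]
```

View pics/w7.png

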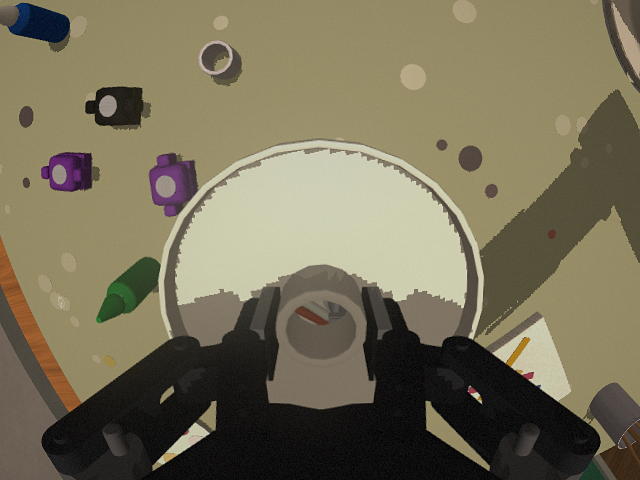

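Request:
carry_out --pt "1 -0.03 0.009 0 0 0 0" --pt "1 -0.0257 0.008 0.02 0 0 0" --pt "1 0 0 0.02 0 0 0" --pt "1 0 0 0 0 0 0" --pt "1 0 0 0 0 0 0"

```text
t: 20.0
tool_pos: [0.5131, 0.2042, 0.1949]
tcp_rot: [-3.141, -0.001, -1.805]
contact_force: [0.5, 0.3, -0.8]
gripper_width: 0.0346
```

```bash
python3 - <<'E'
from h import *
to(.512,.2059,.165)
s,P,im=snap('w8')
crop('w8',250,240,140,150,5)
c=plane('wrist',321,325,s['tool_pos'][2]+.022,P);print(Rot.from_euler('xyz',s['tcp_rot']).inv().apply(c-s['tool_pos']))
ims=[]
P_={n:bot.camera_params(n) for n in('scene','side')}
for n in('scene','side'):
    im=bot.get_image(n)[:,:,::-1]
    u,v=map(int,proj(n,(.512,.2059,.16),P_[n]));print(n,u-50,v-50)
    ims.append(cv2.resize(im[v-50:v+50,u-50:u+50],None,fx=4,fy=4,interpolation=cv2.INTER_CUBIC))
cv2.imwrite('pics/ss8.png',np.hstack(ims))
E
```

```text
now [0.5131 0.2042 0.1949] [-3.1414e+00 -9.0000e-04 -1.8047e+00] F [ 0.5  0.3 -0.8] w 0.0346 t 20.0
tool shift [-0.0014  0.0015  0.0299] turn z deg None
t 20.0 [0.5131 0.2042 0.1949] [-3.1414e+00 -9.0000e-04 -1.8047e+00] [ 0.49  0.25 -0.81]
[ 4.61260015e-03  7.44215978e-07 -2.19958928e-02]
scene 332 197
side 208 174
```

View pics/w8c.png

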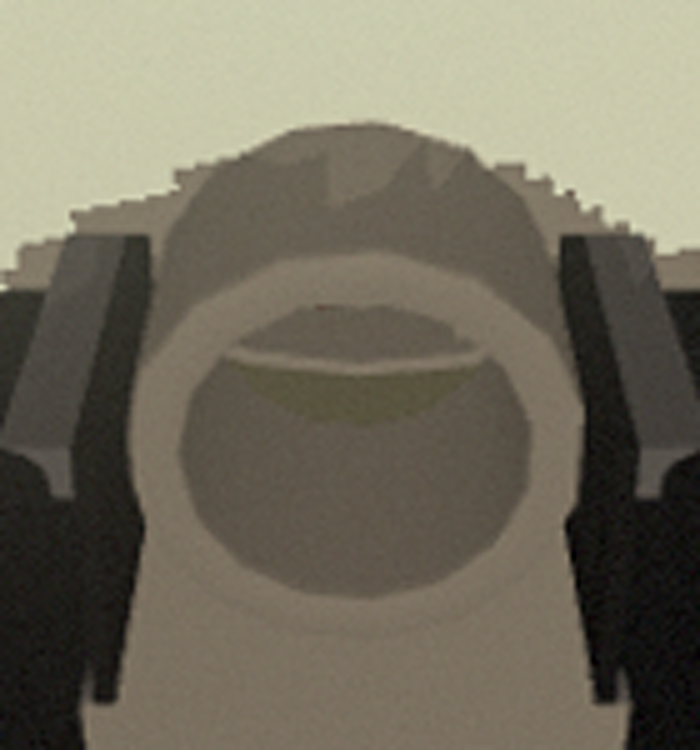

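View pics/ss8.png

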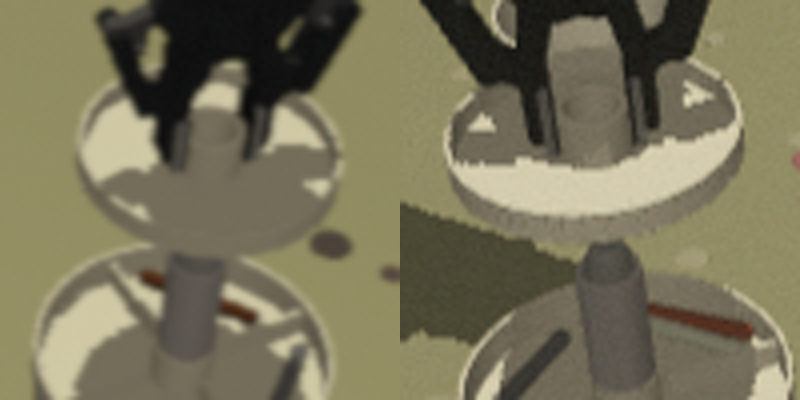

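```bash
python3 - <<'E'
from h import *
s,P=pickle.load(open('w8.pkl','rb'))
R=Rot.from_euler('xyz',s['tcp_rot'])
for dz in(.019,.022,.025):
    c=plane('wrist',321.2,328.6,s['tool_pos'][2]+dz,P);print(dz,R.inv().apply(c-s['tool_pos']))
t=tri([('scene',386,229.5),('side',256,200.25)]);print(t,R.inv().apply(t-s['tool_pos']))
# tray outline ellipse centre? rim extents
E
```

```text
0.019 [ 1.19558744e-03  8.20009636e-05 -1.89989578e-02]
0.022 [ 3.03486723e-03  7.64183016e-05 -2.19973164e-02]
0.025 [ 4.87414702e-03  7.08356396e-05 -2.49956750e-02]
[0.51372804 0.20769531 0.2151893 ] [-0.00351446  0.00018463 -0.02027758]
```

Request:
carry_out --pt "1 -0.0014 0.0015 0.01 0 0 0" --pt "1 0 0 0.018 0 0 0" --pt "1 0 0 0.002 0 0 0" --pt "1 0 0 0 0 0 0" --pt "1 0 0 0 0 0 0"

```text
t: 20.65
tool_pos: [0.5121, 0.2072, 0.1653]
tcp_rot: [-3.14, 0.001, -1.804]
contact_force: [-0.4, -0.7, -1.4]
gripper_width: 0.0342
```

Request:
carry_out --pt "1 0.0013 0 0.001 0 0 0" --pt "1 0 0 0.001 0 0 0" --pt "1 0 0 0.001 0 0 0" --pt "1 0 0 0.001 0 0 0" --pt "1 0 0 0.001 0 0 0"

```text
t: 21.15
tool_pos: [0.5113, 0.2059, 0.1595]
tcp_rot: [-3.142, -0.0, -1.804]
contact_force: [-0.1, -0.6, -0.7]
gripper_width: 0.0344
```

Request:
carry_out --pt "1 0 0 0.001 0 0 0" --pt "1 0 0 0.001 0 0 0" --pt "1 0 0 0.001 0 0 0" --pt "1 0 0 0.001 0 0 0"

```text
t: 21.55
tool_pos: [0.5113, 0.2058, 0.1554]
tcp_rot: [3.142, -0.0, -1.804]
contact_force: [-0.1, 0.1, -1.5]
gripper_width: 0.0343
```

Request:
carry_out --pt "1 0 0 0.002 0 0 0" --pt "1 0 0 0.002 0 0 0" --pt "1 0 0 0.002 0 0 0" --pt "1 0 0 0.002 0 0 0"

```text
t: 21.95
tool_pos: [0.5113, 0.2058, 0.1473]
tcp_rot: [3.142, -0.0, -1.804]
contact_force: [-0.2, -0.6, -2.1]
gripper_width: 0.0344
```

Request:
carry_out --pt "1 0 0 0.002 0 0 0" --pt "1 0 0 0.002 0 0 0" --pt "1 0 0 0.002 0 0 0" --pt "1 0 0 0.002 0 0 0"

```text
t: 22.35
tool_pos: [0.5113, 0.2059, 0.1394]
tcp_rot: [3.142, -0.0, -1.804]
contact_force: [-0.3, -0.3, -1.5]
gripper_width: 0.0343
```

Request:
carry_out --pt "1 0 0 0.002 0 0 0" --pt "1 0 0 0.002 0 0 0" --pt "1 0 0 0.002 0 0 0" --pt "1 0 0 0.002 0 0 0"

```text
t: 22.75
tool_pos: [0.5113, 0.2059, 0.1314]
tcp_rot: [-3.142, 0.0, -1.804]
contact_force: [0.2, -0.9, -1.2]
gripper_width: 0.0348
```

Request:
carry_out --pt "1 0 0 0.002 0 0 0" --pt "1 0 0 0.001 0 0 0" --pt "1 0 0 0.001 0 0 0" --pt "1 0 0 0 0 0 0"

```text
t: 23.15
tool_pos: [0.5113, 0.2058, 0.1274]
tcp_rot: [3.141, -0.0, -1.804]
contact_force: [0.6, 0.2, -1.3]
gripper_width: 0.0341
```

Request:
carry_out --pt "1 0 0 0.001 0 0 0" --pt "1 0 0 0 0 0 0"

```text
t: 23.35
tool_pos: [0.5113, 0.2058, 0.1265]
tcp_rot: [3.141, -0.0, -1.804]
contact_force: [0.2, -0.6, -1.9]
gripper_width: 0.0345
```

Request:
carry_out --pt "0.3 0 0 0 0 0 0" --pt "0.2 0 0 0 0 0 0" --pt "0.2 0 0 -0.01 0 0 0" --pt "0.2 0 0 -0.03 0 0 0" --pt "0.2 0 0 -0.04 0 0 0" --pt "0 0 0 -0.03 0 0 0" --pt "0 0 0 0 0 0 -8.5" --pt "0 0 0 0 0 0 -8.5"

```text
t: 24.15
tool_pos: [0.512, 0.2062, 0.239]
tcp_rot: [-3.138, 0.002, -1.501]
contact_force: [-1.1, -0.1, -0.8]
gripper_width: 0.0856
```

Request:
carry_out --pt "0 0 0 0 0 0 -8.5" --pt "0 0 0 0 0 0 -8.5" --pt "0 0 0 0 0 0 -8.5" --pt "0 0 0 0 0 0 -8.5" --pt "0 0 0 0 0 0 -8.5" --pt "0 0 0 0 0 0 -8.5" --pt "0 0 0 0 0 0 -8.5" --pt "0 0 0 0 0 0 -8.5"

```text
t: 24.95
tool_pos: [0.5115, 0.2059, 0.2376]
tcp_rot: [-3.141, -0.001, -0.314]
contact_force: [0.2, 0.0, -0.7]
gripper_width: 0.0853
```

```bash
python3 - <<'E'
from h import *
to(.66,.008,.2,-.3)
P_={n:bot.camera_params(n) for n in('scene','side')}
ims=[]
for n in('scene','side'):
    im=bot.get_image(n)[:,:,::-1]
    u,v=map(int,proj(n,(.512,.2059,.12),P_[n]))
    ims.append(cv2.resize(im[v-50:v+50,u-50:u+50],None,fx=4,fy=4,interpolation=cv2.INTER_CUBIC))
cv2.imwrite('pics/ss9.png',np.hstack(ims))
E
```

```text
now [0.5115 0.2059 0.2376] [-3.1407e+00 -9.0000e-04 -3.1390e-01] F [ 0.2  0.  -0.7] w 0.0853 t 24.95
tool shift [0.2023 0.1424 0.0377] turn z deg -0.8
```

View pics/ss9.png

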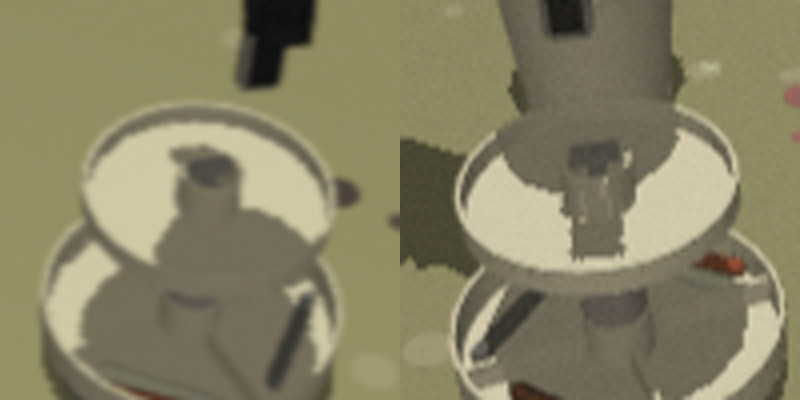

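Request:
carry_out --pt "0 0.034 0.024 0 0 0 0" --pt "0 0.034 0.024 0 0 0 0" --pt "0 0.034 0.024 0 0 0 0" --pt "0 0.034 0.024 0.01 0 0 0" --pt "0 0.034 0.023 0.025 0 0 0" --pt "0 0.032 0.023 0.025 0 0 0" --pt "0 0 0 0 0 0 0" --pt "0 0 0 0 0 0 0"

```text
t: 25.85
tool_pos: [0.6584, 0.0064, 0.1757]
tcp_rot: [3.14, 0.001, -0.325]
contact_force: [0.1, 0.4, 0.5]
gripper_width: 0.0858
```

```bash
python3 - <<'E'
from h import *
s,P,im=snap('w10'); u,v=proj('wrist',(.698,-.004,.038),P);print(u,v)
u=int(u)-60;v=max(0,int(v)-60);print(u,v);crop('w10',u,v,120,120,5)
E
```

```text
t 25.85 [0.6584 0.0064 0.1757] [ 3.1404e+00  1.4000e-03 -3.2520e-01] [0.14 0.44 0.55]
315.78467756263314 170.1004821507873
255 110
```

View pics/w10c.png

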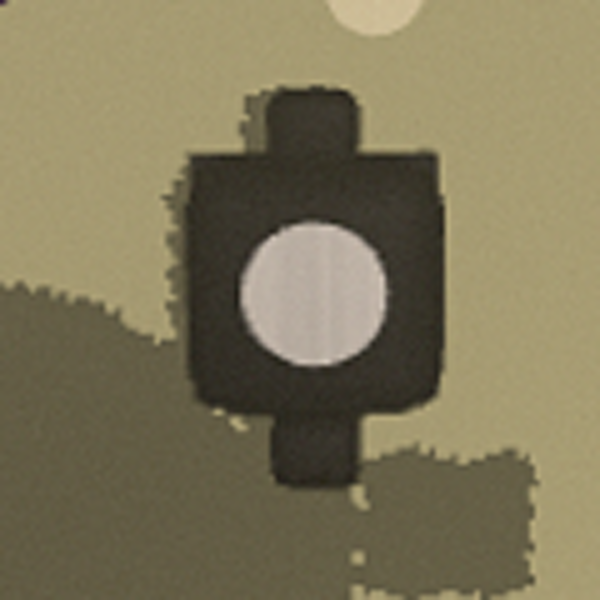

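```bash
python3 - <<'E'
from h import *
s,P=pickle.load(open('w10.pkl','rb'))
p=plane('wrist',317.7,168.8,.038,P);print(p);to(p[0],p[1],.012)
a=plane('wrist',255+313/5,110+88/5,.038,P);b=plane('wrist',255+316/5,110+488/5,.038,P);print((a+b)/2,np.linalg.norm(a-b),np.arctan2(*(a-b)[1::-1]))
E
```

```text
[ 0.69847629 -0.00568194  0.038     ]
now [0.6587 0.0074 0.1771] [-3.1416e+00 -8.0000e-04 -3.2310e-01] F [ 0.  -0.2  0.5] w 0.0854 t 25.9
tool shift [ 0.0418 -0.0003  0.1651] turn z deg None
[ 0.69892266 -0.00598811  0.038     ] 0.06109669712967187 -0.3188354977603963
```

Request:
carry_out --pt "0 0.03 0 0.02 0 0 0" --pt "0 0.0118 -0.0003 0.04 0 0 0" --pt "0 0 0 0.05 0 0 0" --pt "0 0 0 0.04 0 0 0" --pt "0 0 0 0 0 0 0" --pt "0 0 0 0 0 0 0"

```text
t: 26.5
tool_pos: [0.6991, -0.0046, 0.0289]
tcp_rot: [3.142, -0.002, -0.319]
contact_force: [-0.1, 0.3, 1.6]
gripper_width: 0.0856
```

```bash
python3 - <<'E'
from h import *
to(.6985,-.0057,.009,-.319)
E
```

```text
now [ 0.6991 -0.0046  0.0289] [ 3.1415e+00 -2.4000e-03 -3.1910e-01] F [-0.1  0.3  1.6] w 0.0856 t 26.5
tool shift [-0.0002  0.0012  0.0199] turn z deg -0.01
```

Request:
carry_out --pt "0 0 0.001 0.01 0 0 0" --pt "0 0 0 0.0095 0 0 0" --pt "0 0 0 0 0 0 0" --pt "0.3 0 0 0 0 0 0" --pt "0.5 0 0 0 0 0 0" --pt "0.7 0 0 0 0 0 0" --pt "1 0 0 0 0 0 0" --pt "1 0 0 0 0 0 0"

```text
t: 27.3
tool_pos: [0.6984, -0.0062, 0.0077]
tcp_rot: [-3.141, -0.001, -0.32]
contact_force: [0.6, 0.6, 3.4]
gripper_width: 0.0391
```

Request:
carry_out --pt "1 0 0 0 0 0 0" --pt "1 0 0 0 0 0 0"

```text
t: 27.5
tool_pos: [0.6984, -0.0062, 0.0078]
tcp_rot: [-3.141, -0.001, -0.32]
contact_force: [1.0, 0.9, 4.1]
gripper_width: 0.0393
```

Request:
carry_out --pt "1 0 0 -0.02 0 0 0" --pt "1 0 0 -0.04 0 0 0" --pt "1 0 0 -0.05 0 0 0" --pt "1 0 0 -0.05 0 0 0" --pt "1 -0.02 -0.012 -0.04 0 0 0" --pt "1 -0.035 -0.02 -0.02 0 0 0" --pt "1 -0.035 -0.02 0 0 0 0" --pt "1 -0.035 -0.02 0 0 0 0"

```text
t: 28.3
tool_pos: [0.6005, 0.1023, 0.2269]
tcp_rot: [-3.141, 0.001, -0.321]
contact_force: [0.6, 0.6, -0.7]
gripper_width: 0.039
```

Request:
carry_out --pt "1 -0.035 -0.021 0 0 0 0" --pt "1 -0.035 -0.021 0 0 0 -2" --pt "1 -0.035 -0.021 0 0 0 -2" --pt "1 0 0 0 0 0 -1" --pt "1 0 0 0 0 0 0" --pt "1 0 0 0 0 0 0"

```text
t: 28.9
tool_pos: [0.521, 0.1928, 0.2265]
tcp_rot: [3.141, 0.001, -0.234]
contact_force: [-0.8, -0.8, -1.5]
gripper_width: 0.0393
```

```bash
python3 - <<'E'
from h import *
s,P,im=snap('w11')
to(.5118,.2057,.172,-.22)
u,v=proj('wrist',(.5118,.2057,.155),P);print(u,v)
E
```

```text
t 28.9 [0.521  0.1928 0.2265] [ 3.1407e+00  8.0000e-04 -2.3380e-01] [-0.78 -0.81 -1.48]
now [0.5212 0.1926 0.2265] [ 3.1408e+00  7.0000e-04 -2.3430e-01] F [-0.3  0.  -0.8] w 0.0389 t 28.95
tool shift [-0.0122 -0.0106  0.0545] turn z deg -0.82
302.436810913383 269.22280438132896
```

View pics/w11.png

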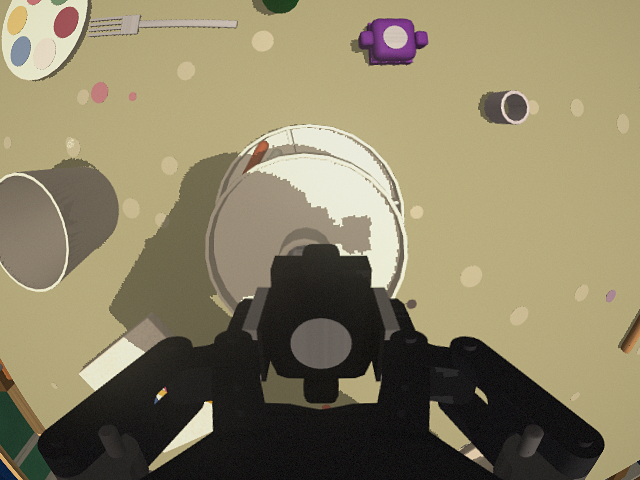

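Request:
carry_out --pt "1 -0.0122 -0.0106 0 0 0 -0.7" --pt "1 0 0 0.03 0 0 0" --pt "1 0 0 0.02 0 0 0" --pt "1 0 0 0.002 0 0 0" --pt "1 0 0 0 0 0 0" --pt "1 0 0 0 0 0 0"

```text
t: 29.55
tool_pos: [0.5126, 0.2063, 0.1763]
tcp_rot: [-3.141, -0.002, -0.221]
contact_force: [-0.3, 0.2, -0.0]
gripper_width: 0.039
```

```bash
python3 - <<'E'
from h import *
to(.5118,.2057,.163,-.22)
P_={n:bot.camera_params(n) for n in('scene','side')}
ims=[]
for n in('scene','side'):
    im=bot.get_image(n)[:,:,::-1]
    u,v=map(int,proj(n,(.512,.2059,.15),P_[n]))
    ims.append(cv2.resize(im[v-40:v+40,u-40:u+40],None,fx=5,fy=5,interpolation=cv2.INTER_CUBIC))
cv2.imwrite('pics/ss12.png',np.hstack(ims))
E
```

```text
now [0.5126 0.2063 0.1763] [-3.1405e+00 -1.8000e-03 -2.2130e-01] F [-0.3  0.2 -0. ] w 0.039 t 29.55
tool shift [-0.0006  0.0007  0.0133] turn z deg -0.08
```

View pics/ss12.png

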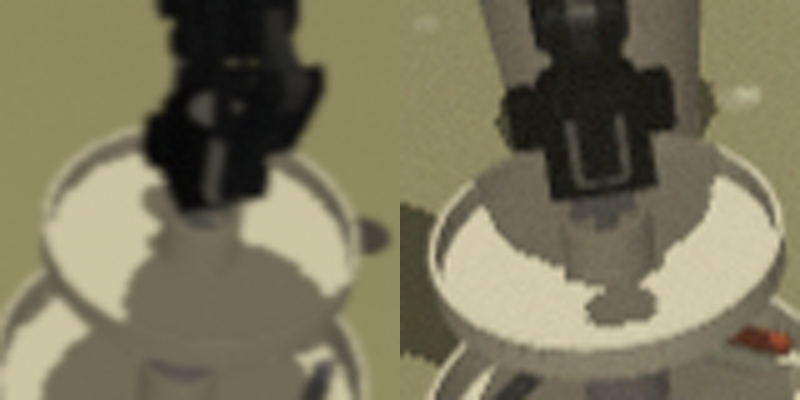

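Request:
carry_out --pt "1 -0.0005 0.0006 0.005 0 0 0" --pt "1 0 0 0.005 0 0 0" --pt "1 0 0 0.001 0 0 0" --pt "1 0 0 0 0 0 0" --pt "1 0 0 0 0 0 0"

```text
t: 30.15
tool_pos: [0.5109, 0.2059, 0.1641]
tcp_rot: [3.142, -0.0, -0.221]
contact_force: [-0.3, 0.2, -0.9]
gripper_width: 0.039
```

Request:
carry_out --pt "1 0 0 0.001 0 0 0" --pt "1 0 0 0.001 0 0 0" --pt "1 0 0 0.0005 0 0 0" --pt "1 0 0 0 0 0 0"

```text
t: 30.55
tool_pos: [0.5108, 0.2059, 0.1614]
tcp_rot: [3.142, 0.0, -0.221]
contact_force: [0.6, -0.2, -1.8]
gripper_width: 0.0388
```

Request:
carry_out --pt "1 0.0006 0 0 0 0 0" --pt "1 0 0 0.001 0 0 0" --pt "1 0 0 0 0 0 0"

```text
t: 30.85
tool_pos: [0.5114, 0.2058, 0.1604]
tcp_rot: [3.142, 0.0, -0.221]
contact_force: [-0.8, 0.6, -1.5]
gripper_width: 0.0391
```

Request:
carry_out --pt "1 0 0 0.001 0 0 0" --pt "1 0 0 0 0 0 0"

```text
t: 31.05
tool_pos: [0.5114, 0.2058, 0.1594]
tcp_rot: [3.141, 0.0, -0.221]
contact_force: [-0.6, 0.8, -0.9]
gripper_width: 0.0389
```

Request:
carry_out --pt "1 0 0 0.001 0 0 0" --pt "1 0 0 0 0 0 0"

```text
t: 31.25
tool_pos: [0.5114, 0.2058, 0.1584]
tcp_rot: [3.141, 0.0, -0.221]
contact_force: [-0.3, -0.1, -0.7]
gripper_width: 0.0395
```

Request:
carry_out --pt "1 0 0 0.001 0 0 0" --pt "1 0 0 0.001 0 0 0" --pt "1 0 0 0.001 0 0 0" --pt "1 0 0 0 0 0 0"

```text
t: 31.65
tool_pos: [0.5116, 0.2058, 0.1557]
tcp_rot: [-3.141, -0.0, -0.221]
contact_force: [0.7, 0.8, 0.5]
gripper_width: 0.0389
```

Request:
carry_out --pt "1 0 0 0.001 0 0 0" --pt "1 0 0 0.001 0 0 0" --pt "1 0 0 0 0 0 0"

```text
t: 31.95
tool_pos: [0.5117, 0.2058, 0.1538]
tcp_rot: [-3.141, -0.001, -0.22]
contact_force: [-0.4, 0.3, 3.1]
gripper_width: 0.0391
```

Request:
carry_out --pt "1 0 0 0.001 0 0 0" --pt "1 0 0 0.001 0 0 0" --pt "1 0 0 0.001 0 0 0" --pt "1 0 0 0 0 0 0"

```text
t: 32.35
tool_pos: [0.5117, 0.2058, 0.1509]
tcp_rot: [-3.141, -0.001, -0.22]
contact_force: [-0.2, 0.3, 5.8]
gripper_width: 0.0391
```

Request:
carry_out --pt "1 0 0 0.001 0 0 0" --pt "1 0 0 0.001 0 0 0" --pt "1 0 0 0 0 0 0"

```text
t: 32.65
tool_pos: [0.5118, 0.2059, 0.1492]
tcp_rot: [-3.141, -0.001, -0.22]
contact_force: [-1.8, -0.5, 7.9]
gripper_width: 0.039
```

Request:
carry_out --pt "1 0 0 0.001 0 0 0" --pt "1 0 0 0.0005 0 0 0" --pt "1 0 0 0 0 0 0"

```text
t: 32.95
tool_pos: [0.5119, 0.2059, 0.148]
tcp_rot: [-3.141, -0.001, -0.22]
contact_force: [-2.2, -1.0, 8.1]
gripper_width: 0.0391
```

Request:
carry_out --pt "1 0 0 0.0003 0 0 2" --pt "1 0 0 0 0 0 3" --pt "1 0 0 0 0 0 3" --pt "1 0 0 0 0 0 0"

```text
t: 33.35
tool_pos: [0.5125, 0.206, 0.148]
tcp_rot: [-3.14, -0.002, -0.361]
contact_force: [-1.0, -0.2, 8.2]
gripper_width: 0.0389
```

```bash
python3 - <<'E'
from h import *
s=bot.sense();print(s['torque'],s['contact_force'],s['tcp_rot'],s['tool_pos'])
E
```

```text
[-0.21336839  0.27146343 -0.02675319] [-1.01915223 -0.21701378  8.20024646] [-3.13979546e+00 -2.41291744e-03 -3.61282348e-01] [0.51246918 0.20604785 0.14804717]
```

Request:
carry_out --pt "1 0 0 0 0 0 5" --pt "1 0 0 0 0 0 5" --pt "1 0 0 0 0 0 5" --pt "1 0 0 0 0 0 5" --pt "1 0 0 0 0 0 5" --pt "1 0 0 0 0 0 5" --pt "1 0 0 0 0 0 5" --pt "1 0 0 0 0 0 0"

```text
t: 34.15
tool_pos: [0.5127, 0.2061, 0.1481]
tcp_rot: [-3.138, -0.001, -0.973]
contact_force: [0.9, -0.0, 8.0]
gripper_width: 0.0394
```

```bash
python3 - <<'E'
from h import *
s=bot.sense();print(s['torque'],s['contact_force'],s['tcp_rot'],s['tool_pos'])
E
```

```text
[-0.08948355  0.06313316 -0.15004618] [ 0.91615798 -0.0345892   7.95817217] [-3.13830855e+00 -1.03872340e-03 -9.73121279e-01] [0.51266641 0.20614683 0.1481017 ]
```

Request:
carry_out --pt "1 0 0 0 0 0 0"

```text
t: 34.25
tool_pos: [0.5127, 0.2061, 0.1481]
tcp_rot: [-3.138, -0.001, -0.971]
contact_force: [0.5, -0.7, 8.4]
gripper_width: 0.0393
```

```bash
python3 - <<'E'
from h import *
s=bot.sense();print(s['torque'],s['contact_force'],s['tcp_rot'],s['tool_pos'])
E
```

```text
[-0.12948495  0.08131819 -0.09273722] [ 0.48439937 -0.68298451  8.36969235] [-3.13831170e+00 -9.70260011e-04 -9.70941469e-01] [0.51266751 0.20612112 0.14809673]
```

Request:
carry_out --pt "1 0 0 0 0 0 4" --pt "1 0 0 0 0 0 4" --pt "1 0 0 0 0 0 4" --pt "1 0 0 0 0 0 4" --pt "1 0 0 0 0 0 4" --pt "1 0 0 0 0 0 4" --pt "1 0 0 0 0 0 0"

```text
t: 34.95
tool_pos: [0.5127, 0.2061, 0.1481]
tcp_rot: [-3.138, 0.0, -1.392]
contact_force: [0.6, 0.2, 7.7]
gripper_width: 0.0392
```

```bash
python3 - <<'E'
from h import *
s=bot.sense();print(s['torque'],s['contact_force'],s['tcp_rot'],s['tool_pos'],s['joint_efforts'])
E
```

```text
[-0.14504124  0.06689508 -0.01547959] [0.58436004 0.17040782 7.66159424] [-3.13813892e+00  3.63765580e-04 -1.39156358e+00] [0.51269434 0.2061078  0.14811373] [  0.19896761 -35.71572304  19.7775203    3.93636122   0.11367398
  -0.54027077]
```

Request:
carry_out --pt "1 0 0 0 0 0 3" --pt "1 0 0 0 0 0 3" --pt "1 0 0 0 0 0 3" --pt "1 0 0 0 0 0 0"

```text
t: 35.35
tool_pos: [0.5127, 0.2061, 0.1481]
tcp_rot: [-3.138, 0.001, -1.548]
contact_force: [-0.1, -0.4, 8.0]
gripper_width: 0.0394
```

```bash
python3 - <<'E'
from h import *
s=bot.sense();print(s['torque'],s['contact_force'],s['tcp_rot'],s['joint_efforts'][-1])
E
```

```text
[-0.11377582  0.03290173 -0.09080062] [-0.07215133 -0.37570107  7.9926246 ] [-3.13821249e+00  9.12939937e-04 -1.54805659e+00] -0.407973937690258
```

Request:
carry_out --pt "1 0 0 0 0 0 1" --pt "1 0 0 0 0 0 1" --pt "1 0 0 0 0 0 0"

```text
t: 35.65
tool_pos: [0.5127, 0.2061, 0.1481]
tcp_rot: [-3.138, 0.001, -1.582]
contact_force: [1.1, -0.4, 6.7]
gripper_width: 0.039
```

```bash
python3 - <<'E'
from h import *
s=bot.sense();print(s['torque'],s['contact_force'],s['tcp_rot'],s['joint_efforts'][-1])
E
```

```text
[-0.12924518  0.06070647  0.0240405 ] [ 1.0948101  -0.3931631   6.73540374] [-3.13825614e+00  9.91675996e-04 -1.58185883e+00] -0.18690016586333513
```

Request:
carry_out --pt "1 0 0 0 0 0 1" --pt "1 0 0 0 0 0 0"

```text
t: 35.85
tool_pos: [0.5127, 0.2061, 0.1481]
tcp_rot: [-3.138, 0.001, -1.599]
contact_force: [0.2, 0.2, 7.5]
gripper_width: 0.0393
```

```bash
python3 - <<'E'
from h import *
s=bot.sense();print(s['torque'],s['contact_force'],s['tcp_rot'],s['joint_efforts'][-1])
E
```

```text
[-0.10288976  0.01297589  0.0506412 ] [0.23223858 0.20134593 7.50303008] [-3.13834832e+00  9.92321116e-04 -1.59929658e+00] -0.18215975258499384
```

Request:
carry_out --pt "1 0 0 0 0 0 1" --pt "1 0 0 0 0 0 0"

```text
t: 36.05
tool_pos: [0.5127, 0.2061, 0.1481]
tcp_rot: [-3.138, 0.001, -1.617]
contact_force: [-0.9, -0.3, 7.6]
gripper_width: 0.0389
```

```bash
python3 - <<'E'
from h import *
s=bot.sense();print(s['torque'],s['contact_force'],s['tcp_rot'],s['joint_efforts'][-1])
E
```

```text
[-0.24413401 -0.0158769   0.03796603] [-0.8788223  -0.28605919  7.59187341] [-3.13825590e+00  9.76309016e-04 -1.61675562e+00] -0.18897520378232002
```

Request:
carry_out --pt "1 0 0 0 0 0 0.7" --pt "1 0 0 0 0 0 0"

```text
t: 36.25
tool_pos: [0.5127, 0.206, 0.1481]
tcp_rot: [-3.138, 0.001, -1.629]
contact_force: [0.1, 0.3, 7.4]
gripper_width: 0.039
```

```bash
python3 - <<'E'
from h import *
s=bot.sense();print(s['torque'],s['contact_force'],s['tcp_rot'],s['joint_efforts'][-1])
E
```

```text
[-0.29164817  0.04671439  0.0849437 ] [0.10782687 0.26319253 7.35076796] [-3.13831016e+00  8.04471320e-04 -1.62880627e+00] -0.17803770024329424
```

Request:
carry_out --pt "1 0 0 0 0 0 0.7" --pt "1 0 0 0 0 0 0"

```text
t: 36.45
tool_pos: [0.5127, 0.2059, 0.1481]
tcp_rot: [-3.138, 0.001, -1.641]
contact_force: [-0.5, -0.4, 7.3]
gripper_width: 0.0392
```

```bash
python3 - <<'E'
from h import *
s=bot.sense();print(s['torque'],s['contact_force'],s['tcp_rot'],s['joint_efforts'][-1])
E
```

```text
[-3.48577016e-01 -1.59126925e-04  1.58267048e-01] [-0.49966578 -0.42201613  7.27259188] [-3.13825681e+00  8.13969494e-04 -1.64091339e+00] -0.2402567770332098
```

Request:
carry_out --pt "1 0 0 -0.001 0 0 0" --pt "1 0 0 -0.001 0 0 0" --pt "1 0 0 -0.001 0 0 0" --pt "1 0 0 0 0 0 0"

```text
t: 36.85
tool_pos: [0.5122, 0.206, 0.1499]
tcp_rot: [-3.14, 0.0, -1.641]
contact_force: [4.6, -0.1, 1.7]
gripper_width: 0.0391
```

```bash
python3 - <<'E'
from h import *
s=bot.sense();print(s['torque'],s['contact_force'],s['tcp_rot'],s['joint_efforts'][-1])
E
```

```text
[-0.07136154 -1.94241453  0.0681704 ] [ 4.64687427 -0.12771427  1.74323359] [-3.14016918e+00  4.33401501e-04 -1.64117442e+00] -0.09222816908732057
```

Request:
carry_out --pt "0.6 0 0 0 0 0 0" --pt "0.3 0 0 0 0 0 0" --pt "0.2 0 0 0 0 0 0" --pt "0.2 0 0 0 0 0 0"

```text
t: 37.25
tool_pos: [0.5104, 0.2055, 0.1489]
tcp_rot: [3.139, -0.001, -1.641]
contact_force: [0.3, -0.6, 0.2]
gripper_width: 0.0682
```

```bash
python3 - <<'E'
from h import *
s,P,im=snap('w13'); print(s['gripper_width'])
P_={n:bot.camera_params(n) for n in('scene','side')}
ims=[]
for n in('scene','side'):
    im=bot.get_image(n)[:,:,::-1]; cv2.imwrite(f'pics/{n}13.png',im)
    u,v=map(int,proj(n,(.512,.2059,.15),P_[n]))
    ims.append(cv2.resize(im[v-40:v+40,u-40:u+40],None,fx=5,fy=5,interpolation=cv2.INTER_CUBIC))
cv2.imwrite('pics/ss13.png',np.hstack(ims))
E
```

```text
t 37.25 [0.5104 0.2055 0.1489] [ 3.1392e+00 -9.0000e-04 -1.6414e+00] [ 0.26 -0.58  0.25]
0.06815212206238135
```

View pics/ss13.png

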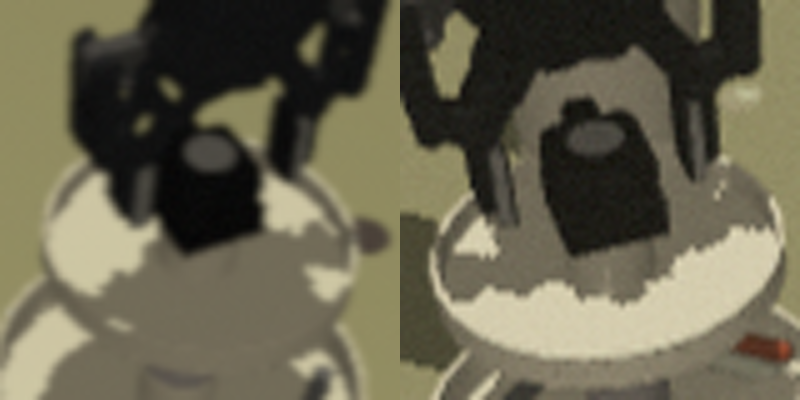

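View pics/w13.png

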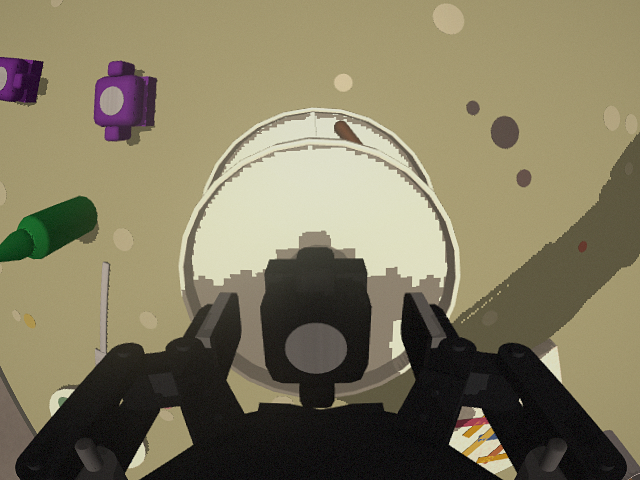

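Request:
carry_out --pt "0.2 0 0 -0.01 0 0 0" --pt "0.2 0 0 -0.03 0 0 0" --pt "0.2 0 0 -0.04 0 0 0" --pt "0 -0.03 0 -0.02 0 0 0" --pt "0 -0.03 0 0 0 0 0" --pt "0 0 0 0 0 0 0" --pt "0 0 0 0 0 0 0"

```text
t: 38.1
tool_pos: [0.5155, 0.266, 0.25]
tcp_rot: [3.141, -0.0, -1.64]
contact_force: [-0.0, -0.3, 0.5]
gripper_width: 0.0849
```

```bash
python3 - <<'E'
from h import *
s,P,im=snap('w14'); 
P_={n:bot.camera_params(n) for n in('scene','side')}
ims=[]
for n in('scene','side'):
    im=bot.get_image(n)[:,:,::-1]; cv2.imwrite(f'pics/{n}14.png',im)
    u,v=map(int,proj(n,(.512,.2059,.16),P_[n]));print(n,u-40,v-40)
    ims.append(cv2.resize(im[v-40:v+40,u-40:u+40],None,fx=5,fy=5,interpolation=cv2.INTER_CUBIC))
cv2.imwrite('pics/ss14.png',np.hstack(ims))
print(proj('wrist',(.512,.2059,.18),P))
E
```

```text
t 38.1 [0.5155 0.266  0.25  ] [ 3.1415e+00 -2.0000e-04 -1.6403e+00] [-0.01 -0.33  0.49]
scene 342 207
side 218 184
(np.float64(319.5476339771663), np.float64(151.99953894471975))
```

View pics/ss14.png

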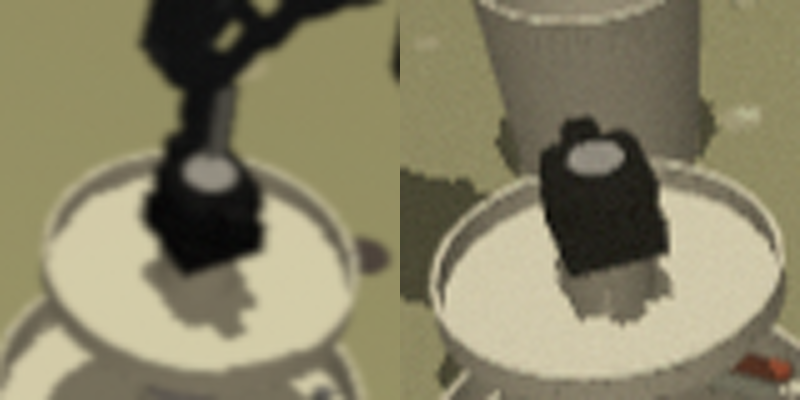

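View pics/w14.png

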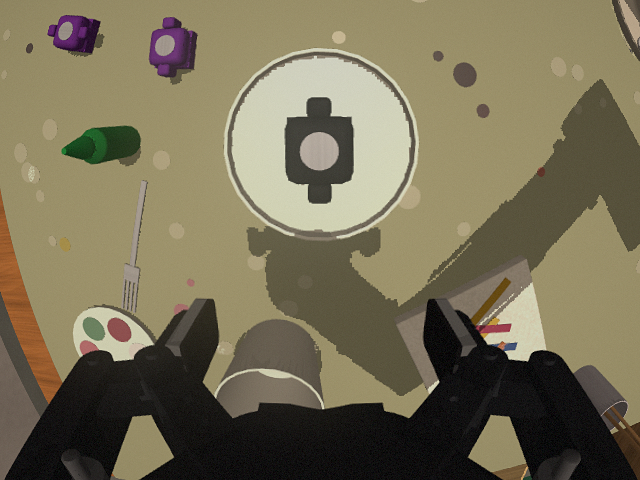

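```bash
python3 - <<'E'
from h import *
s,P=pickle.load(open('w14.pkl','rb'))
P_={n:bot.camera_params(n) for n in('scene','side')};P_['wrist']=P
print(tri([('scene',384,241.8),('side',257.2,215.4)],P_))
print(tri([('scene',384,241.8),('side',257.2,215.4),('wrist',319.3,151.2)],P_))
for n,i in(('scene',0),('side',400)):
    a=cv2.imread('pics/ss12.png')[:,i:i+400];b=cv2.imread('pics/ss14.png')[:,i:i+400]
    va=int(proj(n,(.512,.2059,.15),P_[n])[1])-40;vb=int(proj(n,(.512,.2059,.16),P_[n])[1])-40
    ua=int(proj(n,(.512,.2059,.15),P_[n])[0])-40;ub=int(proj(n,(.512,.2059,.16),P_[n])[0])-40
    p0=proj(n,(.512,.2059,.12),P_[n]);p1=proj(n,(.512,.2059,.1155),P_[n])
    print(n,'px expected for 4.5mm',p1[1]-p0[1])
    for nm,x0,x1,y0,y1 in (('left rim',15,70,170,270),('front',120,280,290,350),('right',330,395,170,270)):
        t=a[y0:y1,x0:x1];m=cv2.matchTemplate(b,t,cv2.TM_CCOEFF_NORMED);_,sc,_,l=cv2.minMaxLoc(m)
        print(nm,round(sc,2),'dv',(l[1]-y0)/5+vb-va,'du',(l[0]-x0)/5+ub-ua)
E
```

```text
[0.51299562 0.20798047 0.18005942]
[0.51246022 0.20662833 0.17997473]
scene px expected for 4.5mm 1.4039226376590364
left rim 0.98 dv 1.8000000000000114 du 0.0
front 0.4 dv -62.0 du 2.3999999999999773
right 0.96 dv 0.4000000000000057 du -0.6000000000000227
side px expected for 4.5mm 1.743187635108029
left rim 0.81 dv 2.0 du 0.19999999999998863
front 0.67 dv -14.0 du -5.800000000000011
right 0.99 dv 1.8000000000000114 du 0.19999999999998863
```

```bash
python3 - <<'E'
from h import *
print(bot.job_done())
E
```

```text
the job is handed in; nothing more can be done
None
```

The caddy is back together and handed in at about 38 s of the 72 s; no verdict was reported.

**What I did**
- **Tube and upper tray:** I lowered the tall tube over the stud onto the lower tray's hub, then set the upper tray on the tube. Neither met any noticeable force on the way down.
- **Knob, drop and push:** I lined it up with the bar at about −12.6°. It dropped over the bar at the first try, and I pushed it in about 7.8 mm at about 8 N.
- **Knob, turn and release:** I turned it clockwise about 81°, until the torque rose to about 0.16 N m at the stop. I then let the spring lift it, released it and backed the arm away.

**Last checks**
- **Knob position:** after release its top was at about 0.180 m, where 0.1815 m was expected when locked and 0.186 m when not. It sat about 1 mm off the post's axis, with its ears still at the locked angle.
- **Lower tray:** from the side camera, the upper tray had sunk about the 4.5 mm expected when locked. The scene camera was less clear: its left and right rim readings were 1.8 and 0.4 pixels against 1.4 expected, though their average fits.
- **Other parts:** I never touched the short tube, bottles, pot or purple look-alikes, and those in the last pictures looked unmoved.
- **Disagreements:** the camera views differed by up to about 3 mm on the tube and hub while they were held, and by about 4 mm between wrist views of the stud. A sideways force of about 4.6 N showed while the knob rose towards its notch, and it was gone on release.

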